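Level the casting stand and bed the mould

ROBOT

A 6-joint arm with a two-finger parallel gripper is mounted at the origin on the work surface. World frame = base frame: x ahead of the robot, y to its left, z up, the work surface at z = 0. Lengths are in m, angles in rad, forces in N, time in s.
With the tool pointing down it reaches from about 0.375 to 0.9 m from the base axis. Payload 3.1 kg.
Tool frame: the origin (TCP) lies at the very end of the fingers, on their centre line; the grasp point (between the pads) lies 19 mm behind it (hold_point_z is the distance from the TCP to the grasp point, in m); x points along the fingers, y is the direction in which the jaws open and shut, and the axes are right-handed (so a half turn about x gives the same grasp; the last joint's range is limited). The gripper opens to 87 mm and grips with 3 to 60 N. Pads are 19 mm wide; open, the fingers measure 117 mm over their backs; the gripper's body (75 mm by 190 mm) begins 51 mm behind the grasp point.
Start: joints at [1.05, 0.527, 1.433, -0, 1.181, -0.178], TCP at [0.21, 0.589, 0.196] pointing down, gripper open.
Joint ranges: [-3.08, 3.08], [-0.75, 2.2], [0.22, 2.44], [-1.43, 4.57], [0, 2.65], [-2.85, 2.85]. Speed limits (rad/s): [2.79, 2.79, 3.14, 3.14, 3.14, 3.14].

INTERFACE

Orientations are given as a unit quaternion [x, y, z, w].
In Python, from rig import * gives the robot as it stands.
- The arm moves only by the tool send_rows, never from a script. Its argument "steps" is a list that holds one entry, the list of rows, each a list of 6 numbers: the shift along the tool's x, y, z in cm, then the turn, a rotation vector about the tool's x, y, z in units of 6 degrees (1.0 is 6 degrees). In form: [[[x, y, z, wx, wy, wz], ...]]. A call has 1 to 8 rows; each row shifts and turns the pose as measured when the row begins, along the tool's axes as they then stand; what a row does not reach is not made up. A row lasts 1/12 s, in which the tool goes at most 41.7 mm and 7.16 degrees, less where a joint would pass 70% of its speed; a pose out of reach is approached as far as the arm can. A call is refused whole if a number of a shift passes 4.17 or a number of a turn 1, either way. A call with a gripper value outside its range is refused whole. "gripper" is the closure, from 0 (fully open) to 1 (shut), set as the call begins (left out, the last holds). The fingers move at their own pace and stop on an object; "force" is the grip in N (left out, the last holds). Time passes only in rows, so rows that do not move let the fingers close. It gives the time, the measured TCP pose, the force and the opening at its end, in the units of the state.
- get_obs(): the state, without advancing time (a new reading comes with each control period).
- camera(name): name is "scene" or "top" or "wrist"; returns (picture, depth): 400x640x3 uint8, red, green, blue; 400x640 float32, m along the optical axis (not along the pixel's ray), 0 where there is no reading.
- camera_params(name): a dict with "intrinsics" (3x3 intrinsics, pixels), "position" and "attitude" of the camera in the world; the wrist camera has in their place "T_tool_cam" (4x4, takes a point from camera to tool coordinates, whose origin is the TCP and whose axes are the tool frame's). Camera axes: x right, y down, z forward; pixel columns grow to the right and rows downward; lengths in m; the calibration is good to about 2 mm. A picture is of the moment at which its call begins: read the wrist's pose just before it. camera_params takes no time and is no camera call.
- hand_in(): hands the job in, once; it reports no verdict.
The state is a dict: "time": time; "q": joint angles; "joint_velocities": joint speeds; "joint_torque": joint torques, N m; "position": TCP position; "tool_rot": TCP orientation; "ft_force": force on the tool from outside, world axes, zero at the start; "moment": the same for the moment, N m; "grip_width": finger opening in m.
Only numpy, scipy, OpenCV 4.12 (cv2) and the standard library are available. Lean on these libraries where they do the work, as an engineer would, in place of code of your own. Each camera call takes 0.05 s, during which the arm holds its last target.

TASK

On the pharmacy counter, first level the tilted casting platform to within one degree by turning the two blue wing knobs at the front of its stand, so that the dark ball in each green level vial rests midway between its two marks. Then press the aluminium mould upright, cavities up, fully home into its cut-out in the dark foam on the platform, let go of it, and leave the platform level. Leave the tub, the two pots and the jar standing where they are.

Things in the scene. Friction and masses are not known exactly. Their poses are not given: they have to be found in the camera images.
- pocket (a point): Centre of the mould's pocket in the dark foam, on the pocket floor (bare platform top, about 70 mm above the counter). Fixed to the platform: z its normal (vertical when level), y along the pocket to its narrow end, x across it, away from the knobs. Foam 16 mm deep. Pocket, 1.5 mm clear all round: 39 mm wide from y -41.5 to 31.5, then 19 mm wide to 61.5; mouth bevelled 3 mm over the top 4 mm.
- platform: Hinged aluminium plate 118 x 172 x 10 mm. Origin at its rear pivot, on its underside; axes as pocket's, which lies at (-32.5, -22, 10) mm in this frame. The plate spans x -101 to 17, y -86 to 86 mm; the foam on it x -75 to 10, y -78 to 52, up to z 26. It tilts about lines from the pivot to the front corners where the feet lift it, (-90, +70) left and (-90, -70) right.
- vial_front (a point): Middle of the green level vial across the platform's front (70 x 16 mm, along y, top 18 mm above the platform's underside). Its dark ball, 10 mm across, rests midway between two black lines when level, and rolls to the low side by 0.14 mm per 0.001 rad.
- vial_left (a point): Middle of the like vial on the platform's left edge (62 x 16 mm, along x), showing fore-and-aft tilt.
- stand: Stand, fixed to the counter: pale base plate 240 x 220 x 15 mm, x -150 to 90 mm from the origin, which lies under the platform; x points away from the knobs, y left. The knobs are on the front (-x) side, the foot axes 120 mm before the origin at y +75 and -75 mm.
- foot_left (a joint): Angle of the left wing knob (left for someone facing +x of the stand), rad, stops at -1.6 and 1.6. Positive is anticlockwise looking down its axis and raises the front left corner, 0.08 rad of tilt per rad. Level when both knobs read 0: the wing then lies along the stand's x, between two red marks. Stiff (about 0.15 N m), stays where left.
- foot_right (a joint): Angle of the right wing knob, as for the left one: positive (anticlockwise) raises the platform's front right corner; level when both read 0.
- foot_left_grip (a point): Centre of the left knob's blue wing, about 69 mm above the counter: 44 mm long (along x), 14 mm thick (y, pinch it so), 22 mm tall (z). z is the knob's axis, leaning 35 degrees from vertical away from the platform; the frame turns with the knob. The 40 x 42 mm sloping housing face, square to the axis, is 23 mm below this point; the platform's edge is 77 mm away horizontally.
- foot_right_grip (a point): Centre of the right knob's blue wing, 150 mm from the left one, all else alike. Its housing sits on the frame that the left foot tilts, so turning the left knob also shifts this knob by up to 5 mm and leans it by up to 0.11 rad.
- mould_center (a point): Loose aluminium mould standing on the counter, 0.4 kg, 45 mm tall; the point is half-way up, near its centre of mass. Body 70 mm long (x -40 to 30) and 36 mm wide (y), three dark cavities on top; a tongue 16 mm wide, brass dot on top, goes on from x 30 to 60. x points to the tongue, z up. Home: 22.5 mm above pocket, mould x along pocket y.
- mould_tongue (a point): Middle of the mould's tongue, 45 mm from mould_center along its x.
- mould: The same mould; origin 22.5 mm below mould_center, on its underside.
- tub: Bystander: white lidded tub with an orange band, 72 mm across, 110 mm tall, near the mould's blunt end. Origin at the centre of its underside.
- pot_red: Bystander: small white pot with a red band, 52 mm across, 38 mm tall, beside the mould. Origin at the centre of its underside.
- pot_white: Bystander: small plain white pot, 52 mm across, 38 mm tall, on the mould's other side. Origin at the centre of its underside.
- jar: Bystander: small white jar with a green band, 48 mm across, 42 mm tall, in front of the stand's knobs. Origin at the centre of its underside.

How it is judged:
By the outcome, as a careful person would: the job done as asked, in the order asked, and still so for the second after the job is handed in, with the robot touching nothing.
It also fails if it takes over 67 s, if anything falls off the work surface, if the arm or the gripper's body presses on something with over 40 N, if the wrist force passes 120 N, or if a joint passes its speed limit or range.

## Working session

There is one attempt and no reset: what is moved stays moved. The work goes in short steps, Python scripts to look and compute and a tool call to move; the robot and the scene stay as the last step left them, time stands still between calls to the robot, and variables do not carry over. Pictures are saved under pics/ and viewed, and the job is handed in when it is done.

Besides the shell and the picture viewer there is one more tool, called after "Emit:" as name([rows], argument=value, ...), one row to a line, values as JSON. send_rows: Moves the arm, as the interface text tells. Its arguments: {"type":"object","properties":{"steps":{"type":"array"},"gripper":{"type":"number"},"force":{"type":"number"}},"required":["steps"]}

```bash
ls; mkdir -p pics
cat > look.py <<'E'
from rig import *
import cv2,sys,pickle
def snap(name,tag):
    o=get_obs(); p,d=camera(name); cv2.imwrite(f'pics/{tag}.png',p[:,:,::-1]); pickle.dump((o,p,d,camera_params(name)),open(f'pics/{tag}.pkl','wb')); return o,p,d
E
python3 - <<'E'
from look import *
import numpy as np
o,_,_=snap('scene','s0'); snap('top','t0'); snap('wrist','w0')
for k,v in o.items(): print(k,np.round(v,4))
for n in('scene','top','wrist'): print(n,camera_params(n))
E
```

```text
pics
time 0.0
q [ 1.0495  0.5285  1.4339  0.      1.1814 -0.1785]
joint_velocities [-0.0018  0.0001  0.001   0.0001 -0.001   0.0002]
joint_torque [ 1.50000e-03 -4.40037e+01 -1.76594e+01  6.34000e-02  5.82000e-02
 -2.00000e-04]
position [0.2096 0.5879 0.1954]
tool_rot [ 0.1199  0.697  -0.1213  0.6965]
ft_force [-0.0941 -0.8962  0.1175]
moment [ 0.0309 -0.0214 -0.0185]
grip_width 0.0866
scene {'intrinsics': array([[507.71645393,   0.        , 327.24098934],
       [  0.        , 507.71645393, 199.02624898],
       [  0.        ,   0.        ,   1.        ]]), 'position': array([ 1.03105912, -0.53489689,  0.9855077 ]), 'attitude': array([ 0.87580074,  0.35689778, -0.11440149, -0.30415347])}
top {'intrinsics': array([[368.91386887,   0.        , 319.15559763],
       [  0.        , 368.91386887, 196.91898321],
       [  0.        ,   0.        ,   1.        ]]), 'position': array([ 0.43464388, -0.01453768,  0.87132539]), 'attitude': array([-0.69865091,  0.7130219 , -0.04257399,  0.04091613])}
wrist {'intrinsics': array([[292.98670015,   0.        , 322.3231978 ],
       [  0.        , 292.98670015, 201.6147487 ],
       [  0.        ,   0.        ,   1.        ]]), 'T_tool_cam': array([[-9.22587513e-04, -2.65468089e-01,  9.64119206e-01,
        -1.88695615e-01],
       [ 9.99999437e-01, -7.51192651e-04,  7.50082886e-04,
        -1.77385796e-04],
       [ 5.25116192e-04,  9.64119354e-01,  2.65468632e-01,
        -7.21635195e-02],
       [ 0.00000000e+00,  0.00000000e+00,  0.00000000e+00,
         1.00000000e+00]])}
```

View pics/s0.png

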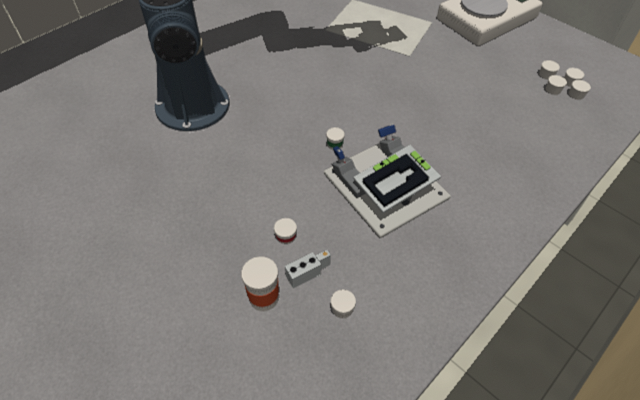

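View pics/t0.png

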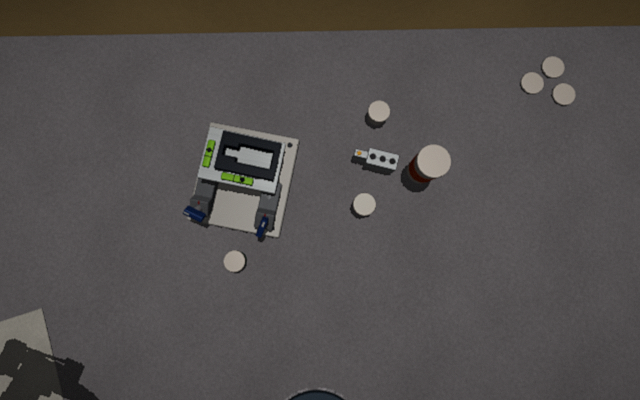

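View pics/w0.png

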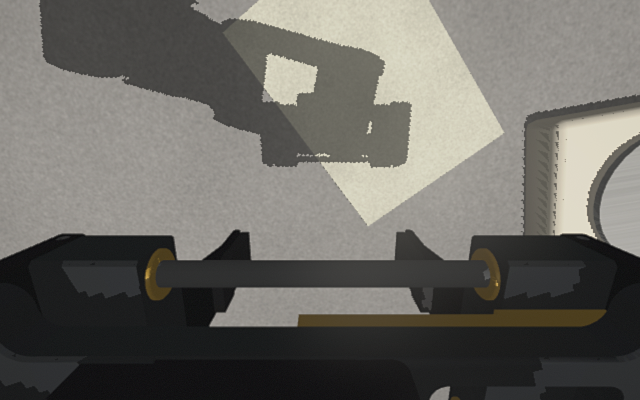

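The scene view shows the stand (about 390,180), the mould (305,265), the tub (260,280), the pots (285,230 and 343,302) and the jar (335,135). The top view shows the knobs at about (195,213) and (262,227). I'll zoom in and measure.

```bash
cat > geo.py <<'E'
import numpy as np,pickle,cv2
from scipy.spatial.transform import Rotation as R
def cam(tag):
    o,p,d,c=pickle.load(open(f'pics/{tag}.pkl','rb'))
    if 'T_tool_cam' in c:
        T=np.eye(4);T[:3,:3]=R.from_quat(o['tool_rot']).as_matrix();T[:3,3]=o['position'];T=T@c['T_tool_cam']
    else:
        T=np.eye(4);T[:3,:3]=R.from_quat(c['attitude']).as_matrix();T[:3,3]=c['position']
    return p,d,c['intrinsics'],T
def cloud(tag):
    p,d,K,T=cam(tag);v,u=np.mgrid[:d.shape[0],:d.shape[1]]
    P=np.stack([(u-K[0,2])/K[0,0]*d,(v-K[1,2])/K[1,1]*d,d],-1)
    return P@T[:3,:3].T+T[:3,3]
def ray(tag,uv):
    p,d,K,T=cam(tag);uv=np.atleast_2d(uv)
    r=np.c_[(uv[:,0]-K[0,2])/K[0,0],(uv[:,1]-K[1,2])/K[1,1],np.ones(len(uv))]@T[:3,:3].T
    return T[:3,3],r
def onplane(tag,uv,z):
    o,r=ray(tag,uv);return o+r*((z-o[2])/r[:,2])[:,None]
def proj(tag,X):
    p,d,K,T=cam(tag);X=np.atleast_2d(X);c=(X-T[:3,3])@T[:3,:3];return c[:,:2]/c[:,2:]*[K[0,0],K[1,1]]+K[:2,2]
E
python3 - <<'E'
from geo import *
p,d,K,T=cam('t0');C=cloud('t0');print(T[:3,:3].round(3))
print('counter z',np.median(C[300:330,300:330,2]))
a=cv2.resize(p[115:275,175:305],None,fx=3.6,fy=3.6,interpolation=cv2.INTER_CUBIC)
b=cv2.resize(p[90:220,340:460],None,fx=4,fy=4,interpolation=cv2.INTER_CUBIC)
s,_,_,_=cam('s0')
c=cv2.resize(s[115:245,315:460],None,fx=5,fy=4.5*1.1,interpolation=cv2.INTER_CUBIC)
for n,i in zip('abc',(a,b,c)): print(i.shape);cv2.imwrite(f'pics/z_{n}.png',cv2.convertScaleAbs(i[:600,:800,::-1],alpha=1.5))
E
```

```text
[[-0.02  -0.993  0.118]
 [-1.     0.02  -0.004]
 [ 0.001 -0.118 -0.993]]
counter z 0.0005986031351476462
(576, 468, 3)
(520, 480, 3)
(644, 725, 3)
```

View pics/z_a.png

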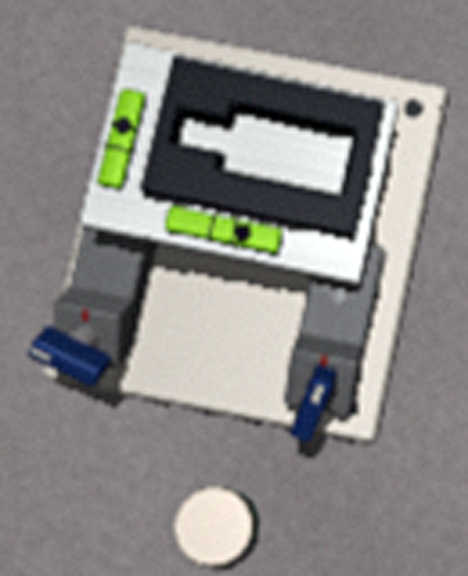

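View pics/z_c.png

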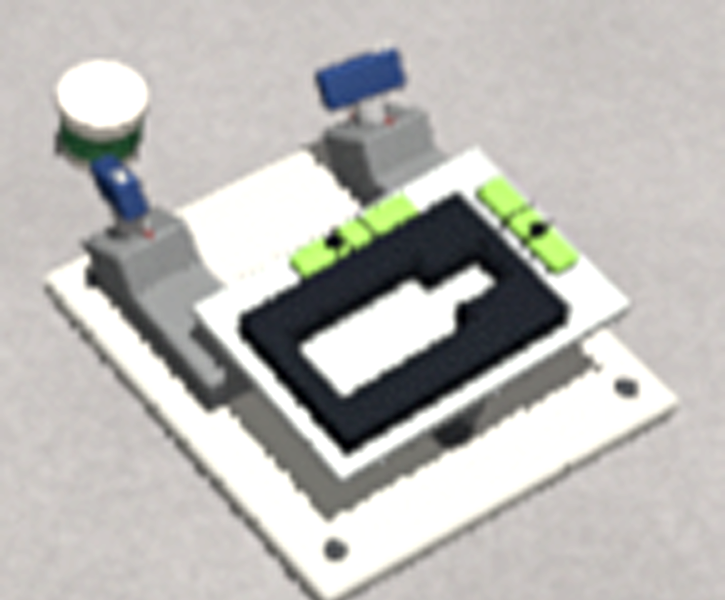

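View pics/z_b.png

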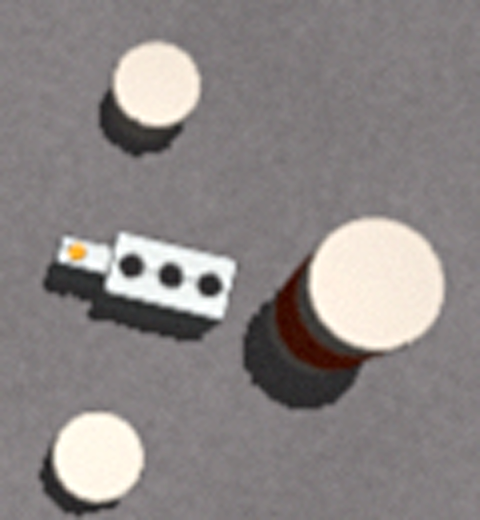

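The zooms show the platform leaning down to the front right. The left wing is turned a lot and the right wing a little. Next I'll get the stand frame, the platform normal and the knobs from the clouds.

Run:
```python
from geo import *
for tag,box in (('t0',(115,250,175,305)),('s0',(115,245,315,460))):
    p,d,K,T=cam(tag);C=cloud(tag)
    hsv=cv2.cvtColor(p,cv2.COLOR_RGB2HSV)
    M=np.zeros(d.shape,bool);M[box[0]:box[1],box[2]:box[3]]=1
    # base plate
    b=M&(abs(C[...,2]-0.015)<0.004)&(d>0)
    pts=C[b][:,:2].astype(np.float32)
    (c,s,a)=cv2.minAreaRect(pts);print(tag,'base',c,s,a,np.median(C[b][:,2]),b.sum()); print(cv2.boxPoints((c,s,a)).round(4).tolist())
    # platform bare white
    blue=M&(hsv[...,0]>105)&(hsv[...,0]<130)&(hsv[...,1]>120)&(hsv[...,2]>40)
    n,l,st,ce=cv2.connectedComponentsWithStats(blue.astype(np.uint8))
    for i in range(1,n):
        if st[i,4]>30:
            q=C[l==i];q=q[np.isfinite(q).all(1)&(q[:,2]>.03)]
            m=q.mean(0);u,s_,vt=np.linalg.svd(q-m);print('blue',st[i].tolist(),m.round(4),'ax',vt[0].round(3),vt[1].round(3),'z',q[:,2].min().round(3),q[:,2].max().round(3))
    # foam: dark, z>0.05
    foam=M&(p.max(-1)<60)&(C[...,2]>0.06)&(C[...,2]<.12)
    n,l,st,ce=cv2.connectedComponentsWithStats(foam.astype(np.uint8));i=1+st[1:,4].argmax()
    q=C[l==i]
    for _ in range(3):
        A=np.c_[q[:,:2],np.ones(len(q))];x=np.linalg.lstsq(A,q[:,2],rcond=None)[0];r=abs(A@x-q[:,2]);q=q[r<max(.0015,np.median(r)*2.5)]
    nn=np.array([-x[0],-x[1],1]);print('foam n',(nn/np.linalg.norm(nn)).round(4),len(q),q.mean(0).round(4))
    pl=M&(p.min(-1)>150)&(C[...,2]>0.05)
    q=C[pl]
    for _ in range(5):
        A=np.c_[q[:,:2],np.ones(len(q))];x=np.linalg.lstsq(A,q[:,2],rcond=None)[0];r=abs(A@x-q[:,2]);q=q[r<max(.0015,np.median(r)*2.5)]
    nn=np.array([-x[0],-x[1],1]);print('plate n',(nn/np.linalg.norm(nn)).round(4),len(q),q.mean(0).round(4))
```

```text
t0 base (0.5848117470741272, 0.15893293917179108) (0.21992941200733185, 0.23978082835674286) 77.6124496459961 0.015602832367554276 3456
[[0.4440999925136566, 0.07720000296831131], [0.6783000230789185, 0.025800000876188278], [0.7254999876022339, 0.24060000479221344], [0.49129998683929443, 0.2921000123023987]]
blue [184, 206, 21, 16, 167] [0.4986 0.2522 0.077 ] ax [-0.549 -0.818 -0.174] [ 0.782 -0.428 -0.454] z 0.067 0.086
blue [256, 217, 12, 20, 97] [0.4661 0.107  0.0842] ax [-0.846  0.386 -0.368] [0.366 0.922 0.125] z 0.072 0.095
foam n [ 0.0318 -0.0969  0.9948] 1294 [0.6226 0.139  0.0876]
plate n [ 0.0359 -0.0953  0.9948] 575 [0.5961 0.127  0.0713]
s0 base (0.549825131893158, 0.16769921779632568) (0.22127431631088257, 0.3171091675758362) 77.64391326904297 0.014655477004746675 2823
[[0.37130001187324524, 0.09359999746084213], [0.6809999942779541, 0.025699999183416367], [0.7283999919891357, 0.241799995303154], [0.4185999929904938, 0.30970001220703125]]
blue [379, 126, 16, 11, 112] [0.5018 0.252  0.074 ] ax [0.459 0.874 0.159] [-0.659  0.215  0.721] z 0.063 0.086
blue [334, 147, 10, 12, 51] [0.4748 0.1023 0.0838] ax [ 0.882 -0.399  0.251] [ 0.358  0.22  -0.908] z 0.073 0.093
foam n [ 0.0319 -0.0993  0.9945] 1021 [0.6261 0.136  0.0856]
plate n [ 0.0247 -0.0919  0.9955] 531 [0.621  0.142  0.0708]
```

```bash
cat > plan.py <<'E'
from geo import *
from rig import *
ex=np.array([.9767,-.2143,0]);ey=np.array([.2143,.9767,0]);ez=np.array([0,0,1.]);O=np.array([.6141,.1525,0])
s35,c35=np.sin(np.radians(35)),np.cos(np.radians(35))
def S(x,y,z): return O+ex*x+ey*y+ez*z
def toS(P): P=np.asarray(P)-O; return np.stack([P@ex,P@ey,P@ez],-1)
def knobR(th,sign=1):
    a=-s35*ex+c35*ez; t=c35*ex+s35*ez
    y=sign*(-np.sin(th)*t+np.cos(th)*ey); x=-a
    return np.stack([x,y,np.cross(x,y)],1)
def pose(o=None):
    o=o or get_obs(); return np.array(o['position']),R.from_quat(o['tool_rot'])
def show(pt,Rt,n=None):
    o=get_obs();p,r=pose(o);Rt=R.from_matrix(Rt)
    rv=(r.inv()*Rt).as_rotvec();dl=pt-p
    m=int(np.ceil(max(np.linalg.norm(dl)*100/3.9,np.degrees(np.linalg.norm(rv))/6)))
    n=n or m
    print('t',round(o['time'],2),'dist mm',(dl*1000).round(1),'tool mm',(r.inv().apply(dl)*1000).round(1),'rot',(np.degrees(rv)).round(1),'min rows',m)
    # equal rotation per row, straight path
    rows=[]
    for k in range(n):
        rk=r*R.from_rotvec(rv*k/n); rows.append(np.r_[rk.inv().apply(dl/n)*100,np.degrees(rv)/n/6].round(2).tolist())
    for k in range(0,n,8): print(rows[k:k+8])
E
python3 - <<'E'
from plan import *
o=get_obs();p,r=pose(o);print(r.as_matrix().round(3),o['q'])
C=cloud('t0');C2=cloud('s0')
for n,uv in dict(jar=(234,261),potw=(378,112),potr=(364,205),tub=(434,161),m=(382,160)).items():
    q=C[uv[1]-2:uv[1]+3,uv[0]-2:uv[0]+3].reshape(-1,3).mean(0);print(n,q.round(4),toS(q).round(4))
for sg in(1,-1): print(knobR(1.236,sg).round(3)); print(np.degrees((r.inv()*R.from_matrix(knobR(1.236,sg))).as_rotvec()).round(1))
E
```

```text
[[-0.001  0.336  0.942]
 [-0.001  0.942 -0.336]
 [-1.    -0.002 -0.   ]] [ 1.04948310e+00  5.28226943e-01  1.43361421e+00 -1.53475512e-05
  1.18140950e+00 -1.78500166e-01]
jar [0.3938 0.1741 0.0425] [-0.2198 -0.0261  0.0425]
potw [ 0.7305 -0.1591  0.0386] [ 0.1805 -0.2794  0.0386]
potr [ 0.5129 -0.1188  0.0387] [-0.0407 -0.2866  0.0387]
tub [ 0.596  -0.2601  0.1105] [ 0.0708 -0.4069  0.1105]
m [ 0.6144 -0.1625  0.0461] [ 0.0678 -0.3076  0.0461]
[[ 0.56  -0.685  0.465]
 [-0.123  0.487  0.865]
 [-0.819 -0.542  0.188]]
[-75.5 -32.2 -19.8]
[[ 0.56   0.685 -0.465]
 [-0.123 -0.487 -0.865]
 [-0.819  0.542 -0.188]]
[ 98.4 -21.   34. ]
```

Run:
```python
from plan import *
G=S(-.130,.074,.069);Rk=knobR(1.236);show(G-Rk[:,0]*.12,Rk)
```

```text
t 0.15 dist mm [ 226.  -320.7  -28.3] tool mm [  28.6 -226.   320.7] rot [-75.5 -32.2 -19.8] min rows 15
[[0.19, -1.51, 2.14, -0.84, -0.36, -0.22], [0.3, -1.68, 1.99, -0.84, -0.36, -0.22], [0.42, -1.84, 1.82, -0.84, -0.36, -0.22], [0.53, -1.98, 1.63, -0.84, -0.36, -0.22], [0.63, -2.1, 1.43, -0.84, -0.36, -0.22], [0.73, -2.2, 1.22, -0.84, -0.36, -0.22], [0.82, -2.28, 0.99, -0.84, -0.36, -0.22], [0.91, -2.34, 0.76, -0.84, -0.36, -0.22]]
[[0.99, -2.37, 0.51, -0.84, -0.36, -0.22], [1.06, -2.39, 0.27, -0.84, -0.36, -0.22], [1.12, -2.37, 0.02, -0.84, -0.36, -0.22], [1.17, -2.34, -0.23, -0.84, -0.36, -0.22], [1.21, -2.28, -0.48, -0.84, -0.36, -0.22], [1.24, -2.2, -0.72, -0.84, -0.36, -0.22], [1.25, -2.09, -0.96, -0.84, -0.36, -0.22]]
```

Emit:
send_rows([
  [[0.2, -1.5, 2.1, -0.8, -0.4, -0.2], [0.3, -1.7, 2.0, -0.8, -0.4, -0.2], [0.4, -1.8, 1.8, -0.8, -0.4, -0.2], [0.5, -2.0, 1.6, -0.8, -0.4, -0.2], [0.6, -2.1, 1.4, -0.8, -0.4, -0.2], [0.7, -2.2, 1.2, -0.8, -0.4, -0.2], [0.8, -2.3, 1.0, -0.8, -0.4, -0.2], [0.9, -2.3, 0.8, -0.8, -0.4, -0.2]],
], gripper=0.6)

```text
time: 0.82
position: [0.3336, 0.4153, 0.182]
tool_rot: [-0.208, 0.575, 0.049, 0.79]
ft_force: [1.0, -0.7, -0.5]
grip_width: 0.0416
```

Run:
```python
from plan import *
print(np.round(get_obs()['q'],2),get_obs()['grip_width'])
G=S(-.130,.074,.069);Rk=knobR(1.236);show(G-Rk[:,0]*.12,Rk)
```

```text
[ 0.91  0.44  1.74 -0.47  0.94 -0.76] 0.041564135724852375
t 0.82 dist mm [ 102.1 -147.9  -14.7] tool mm [  71.7 -162.8   30. ] rot [-35.4 -12.4  -8.1] min rows 7
[[1.02, -2.33, 0.43, -0.84, -0.3, -0.19], [1.08, -2.33, 0.19, -0.84, -0.3, -0.19], [1.13, -2.32, -0.05, -0.84, -0.3, -0.19], [1.17, -2.28, -0.29, -0.84, -0.3, -0.19], [1.2, -2.22, -0.52, -0.84, -0.3, -0.19], [1.23, -2.14, -0.75, -0.84, -0.3, -0.19], [1.24, -2.04, -0.98, -0.84, -0.3, -0.19]]
```

Emit:
send_rows([
  [[1.0, -2.3, 0.4, -0.8, -0.3, -0.2], [1.1, -2.3, 0.2, -0.8, -0.3, -0.2], [1.1, -2.3, 0, -0.8, -0.3, -0.2], [1.2, -2.3, -0.3, -0.8, -0.3, -0.2], [1.2, -2.2, -0.5, -0.8, -0.3, -0.2], [1.2, -2.1, -0.8, -0.8, -0.3, -0.2], [1.2, -2.0, -1.0, -0.8, -0.3, -0.2], [0, 0, 0, 0, 0, 0]],
])

```text
time: 1.48
position: [0.4365, 0.2597, 0.1663]
tool_rot: [-0.475, 0.423, 0.186, 0.749]
ft_force: [-0.6, 0.3, -0.7]
grip_width: 0.0348
```

Run:
```python
from plan import *
from look import snap
print(np.round(get_obs()['q'],2),get_obs()['grip_width'])
G=S(-.130,.074,.069);Rk=knobR(1.236);show(G-Rk[:,0]*.12,Rk)
snap('wrist','w1')
```

```text
[ 0.59  0.4   2.1  -1.2   0.47 -0.95] 0.03475314876209651
t 1.48 dist mm [-0.7  7.7  1. ] tool mm [-2.2  3.6  6.5] rot [0.4 0.4 0.7] min rows 1
[[-0.22, 0.36, 0.65, 0.06, 0.06, 0.12]]
```

View pics/w1.png

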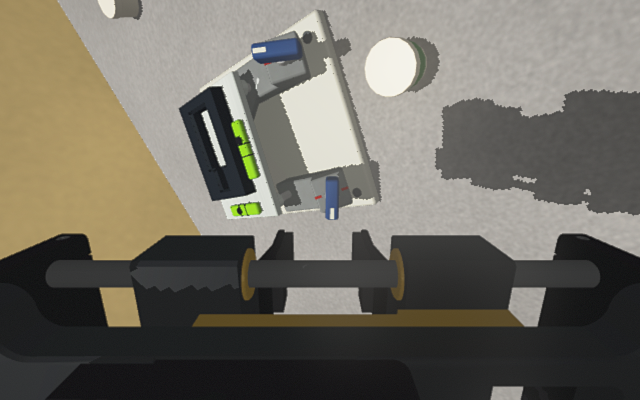

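The wrist image shows the left wing near (332,198), between the open jaws, and the right wing at (276,48). Joint 4 is near its limit, so I'll fit a quick kinematic model to check the margins ahead.

```bash
cat > kin.py <<'E'
from plan import *
from scipy.optimize import least_squares
data=[([1.0495,.5285,1.4339,0,1.1814,-.1785],[.2096,.5879,.1954],[.1199,.697,-.1213,.6965])]
def fkR(q,c=0):
    return R.from_euler('ZYZYZ',[q[0],q[1]+q[2],q[3],q[4],q[5]])
E
python3 - <<'E'
from kin import *
o=get_obs();print(np.round(o['q'],5).tolist())
# const from start pose; check with present
r0=R.from_quat(data[0][2]);C=fkR(data[0][0]).inv()*r0
print(C.as_matrix().round(2))
for s4 in(1,-1):
  for s6 in(1,-1):
    def f(q): return R.from_euler('ZYZYZ',[q[0],q[1]+q[2],s4*q[3],q[4],s6*q[5]])
    C=f(data[0][0]).inv()*r0
    print(s4,s6,np.degrees(((f(o['q'])*C).inv()*R.from_quat(o['tool_rot'])).magnitude()),C.as_matrix().round(2).tolist())
E
```

```text
[0.59629, 0.39691, 2.0938, -1.18942, 0.47154, -0.95477]Traceback (most recent call last):
  File "<stdin>", line 4, in <module>
  File "kin.py", line 5, in fkR
    return R.from_euler('ZYZYZ',[q[0],q[1]+q[2],q[3],q[4],q[5]])
           ~~~~~~~~~~~~^^^^^^^^^^^^^^^^^^^^^^^^^^^^^^^^^^^^^^^^^
  File "scipy/spatial/transform/_rotation.pyx", line 1413, in scipy.spatial.transform._rotation.Rotation.from_euler
ValueError: Expected axis specification to be a non-empty string of upto 3 characters, got ZYZYZ
```

```bash
sed -i "s/    return R.from_euler.*/    return R.from_euler('ZYZ',[q[0],q[1]+q[2],q[3]])*R.from_euler('YZ',[q[4],q[5]])/" kin.py
python3 - <<'E'
from kin import *
o=get_obs()
r0=R.from_quat(data[0][2])
C=fkR(data[0][0]).inv()*r0
print(np.degrees(((fkR(o['q'])*C).inv()*R.from_quat(o['tool_rot'])).magnitude()),C.as_matrix().round(3).tolist())
# position: unknown h,L2,a3,L3,Lt,a1 ; data from 3 poses (0.82 pose approx q)
D=[(data[0][0],data[0][1]),([.91,.44,1.74,-.47,.94,-.76],[.3336,.4153,.182]),(o['q'],o['position'])]
def fkp(q,p):
    a1,h,L2,a3,L3,Lt=p
    z=R.from_euler('Z',q[0]);W=np.array([a1,0,h])+R.from_euler('Y',q[1]).apply([0,0,L2])+R.from_euler('Y',q[1]+q[2]).apply([a3,0,L3])
    return z.apply(W)+fkR(q).apply([0,0,Lt])
f=lambda p:np.concatenate([(fkp(q,p)-x)*(1 if i!=1 else .3) for i,(q,x) in enumerate(D)]+[(p-np.array([.0,.34,.4,0,.4,.25]))*.003])
s=least_squares(f,[0,.34,.4,0,.4,.25]);print(s.x.round(4),[((fkp(q,s.x)-x)*1000).round(1).tolist() for q,x in D])
E
```

```text
0.006126745284507458 [[-0.0, -1.0, -0.0], [-0.0, 0.0, -1.0], [1.0, -0.0, -0.0]]
[ 0.0567 -0.3457  0.7492 -0.0312  0.181   0.0663] [[95.9, -55.9, -0.6], [21.2, 1.6, 10.6], [-1.0, 0.4, -0.3]]
```

```bash
cat >> kin.py <<'E'
C0=R.from_matrix([[0,-1,0],[0,0,-1],[1,0,0]])
def fkp(q,p):
    h,L2,a3,L3,Lt,d,a1,e=p
    z=R.from_euler('Z',q[0]);W=np.array([a1,d,h])+R.from_euler('Y',q[1]).apply([0,0,L2])+R.from_euler('Y',q[1]+q[2]).apply([a3,0,L3])
    return z.apply(W)+R.from_euler('ZYZ',[q[0],q[1]+q[2],q[3]]).apply([0,e,0])+fkR(q).apply([0,0,Lt])
E
python3 - <<'E'
from kin import *
o=get_obs()
D=[(data[0][0],data[0][1]),([.91,.44,1.74,-.47,.94,-.76],[.3336,.4153,.182]),(o['q'],o['position'])]
x0=np.array([.2,.4,0,.4,.25,.11,0,0])
f=lambda p:np.concatenate([(fkp(q,p)-x)*(1 if i!=1 else .2) for i,(q,x) in enumerate(D)]+[(p-x0)*.005])
s=least_squares(f,x0);print(s.x.round(4),[((fkp(q,s.x)-x)*1000).round(1).tolist() for q,x in D])
E
```

```text
[0.2802 0.5644 0.1137 0.3767 0.3232 0.1053 0.0256 0.0057] [[0.0, -0.0, 0.1], [-1.2, -0.5, -2.0], [0.0, 0.0, 0.0]]
```

```bash
cat >> kin.py <<'E'
PP=[0.2802,0.5644,0.1137,0.3767,0.3232,0.1053,0.0256,0.0057]
LO=[-3.08,-.75,.22,-1.43,0,-2.85];HI=[3.08,2.2,2.44,4.57,2.65,2.85]
def ik(pt,Rt,q0):
    Rt=R.from_matrix(Rt)
    f=lambda q:np.r_[(fkp(q,PP)-pt)*10,((fkR(q)*C0).inv()*Rt).as_rotvec()]
    s=least_squares(f,np.clip(q0,np.array(LO)-.5,np.array(HI)+.5));return s.x.round(2),abs(s.fun).max().round(3)
E
python3 - <<'E'
from kin import *
q=get_obs()['q']
for y in(.074,-.076):
  G=S(-.130,y,.069)
  for th in(1.236,.6,0):
    for h in(.1,-.013):
      Rk=knobR(th);print(y,th,h,*ik(G-Rk[:,0]*h,Rk,q), *ik(G-Rk[:,0]*h,Rk,q+np.array([0,0,0,3.1,0,0])))
E
```

```text
0.074 1.236 0.1 [ 0.58  0.44  2.08 -1.21  0.46 -0.93] 0.0 [ 0.58  0.44  2.08 -1.21  0.46 -0.93] 0.0
0.074 1.236 -0.013 [ 0.48  0.69  2.04 -1.76  0.39 -0.42] 0.0 [ 0.48  0.7   2.07  1.28 -0.39 -3.47] 0.0
0.074 0.6 0.1 [ 0.58  0.44  2.08 -1.21  0.46 -0.3 ] 0.0 [ 0.59  0.45  2.1   1.87 -0.45 -3.36] 0.0
0.074 0.6 -0.013 [ 0.48  0.69  2.04 -1.76  0.39  0.21] 0.0 [ 0.48  0.7   2.07  1.28 -0.39 -2.84] 0.0
0.074 0 0.1 [ 0.58  0.44  2.08 -1.21  0.46  0.3 ] 0.0 [ 0.58  0.44  2.08 -1.21  0.46  0.3 ] 0.0
0.074 0 -0.013 [ 0.48  0.69  2.04 -1.76  0.39  0.81] 0.0 [ 0.48  0.69  2.04 -1.76  0.39  0.81] 0.0
-0.076 1.236 0.1 [ 0.22  0.36  2.38 -2.14  0.29 -0.28] 0.0 [ 0.22  0.36  2.38 -2.14  0.29 -0.28] 0.0
-0.076 1.236 -0.013 [ 0.14  0.71  2.33 -2.72  0.52  0.26] 0.0 [ 0.11  0.71  2.35  0.36 -0.54 -2.85] 0.0
-0.076 0.6 0.1 [ 0.22  0.36  2.38 -2.14  0.29  0.35] 0.0 [ 0.22  0.36  2.38 -2.14  0.29  0.35] 0.0
-0.076 0.6 -0.013 [ 0.14  0.71  2.33 -2.72  0.52  0.9 ] 0.0 [ 0.14  0.71  2.33 -2.72  0.52  0.9 ] 0.0
-0.076 0 0.1 [ 0.22  0.36  2.38 -2.14  0.29  0.95] 0.0 [ 0.22  0.36  2.38 -2.14  0.29  0.95] 0.0
-0.076 0 -0.013 [ 0.14  0.71  2.33 -2.72  0.52  1.5 ] 0.0 [ 0.11  0.71  2.35  0.36 -0.54 -1.62] 0.0
```

```bash
cat >> kin.py <<'E'
def grasp(th,ph,sign=1):
    k=-s35*ex+c35*ez; t=c35*ex+s35*ez
    w=np.cos(th)*t+np.sin(th)*ey; n=-np.sin(th)*t+np.cos(th)*ey
    x=-k*np.cos(ph)+w*np.sin(ph); y=sign*n
    return np.stack([x,y,np.cross(x,y)],1)
def iks(pt,Rt):
    out=[]
    for q4 in(-1,0,1,2,3,4.2):
        for q6 in(-1.5,1.5):
            q,e=ik(pt,Rt,[np.arctan2(pt[1],pt[0]),.5,1.8,q4,.8,q6])
            for j in(3,5):
                q[j]=(q[j]-LO[j])%(2*np.pi)+LO[j]
            if e<.01 and (q>=np.array(LO)).all() and (q<=np.array(HI)).all() and not any(abs(q-z).max()<.05 for z in out): out.append(q)
    return out
E
python3 - <<'E'
from kin import *
for y,TH in((.074,(71,50,30,15,0)),(-.076,(-10,0))):
  G=S(-.130,y,.069)
  for th in TH:
    for ph in (-50,-35,-20,0,20,40):
      Rk=grasp(np.radians(th),np.radians(ph))
      print('L' if y>0 else 'R',th,ph,[z.tolist() for z in iks(G+Rk[:,0]*.01,Rk)])
E
```

```text
L 71 -50 [[0.61, 0.94, 1.35, -0.66, 1.45, -1.43]]
L 71 -35 [[0.61, 0.82, 1.56, -0.73, 1.12, -1.36]]
L 71 -20 [[0.58, 0.73, 1.77, -0.9, 0.77, -1.21]]
L 71 0 [[0.49, 0.68, 2.04, 4.533185307179586, 0.39, -0.43999999999999995]]
L 71 20 [[0.31, 0.81, 2.29, 3.1931853071795864, 0.75, 0.6999999999999997]]
L 71 40 [[0.03, 1.12, 2.44, 2.673185307179587, 1.41, 0.6800000000000002]]
L 50 -50 [[0.5, 0.88, 1.34, -0.43999999999999995, 1.42, -1.34]]
L 50 -35 [[0.51, 0.77, 1.55, -0.52, 1.08, -1.26]]
L 50 -20 [[0.51, 0.69, 1.76, -0.72, 0.72, -1.07]]
L 50 0 [[0.49, 0.68, 2.04, 4.533185307179586, 0.39, -0.06999999999999984]]
L 50 20 [[0.4, 0.87, 2.3, 3.4031853071795863, 0.9, 0.9700000000000002]]
L 50 40 []
L 30 -50 [[0.39, 0.82, 1.38, -0.21999999999999997, 1.33, -1.26]]
L 30 -35 [[0.42, 0.72, 1.59, -0.33000000000000007, 0.99, -1.17]]
L 30 -20 [[0.45, 0.66, 1.79, -0.56, 0.64, -0.9300000000000002]]
L 30 0 [[0.49, 0.68, 2.04, 4.533185307179586, 0.39, 0.2799999999999998]]
L 30 20 [[0.5, 0.9, 2.26, 3.6331853071795868, 0.95, 1.2200000000000002]]
L 30 40 [[0.46, 1.29, 2.37, 3.463185307179587, 1.75, 1.4300000000
[... 726 characters left out ...]
, 0.89, 1.4700000000000002]]
L 0 40 [[0.72, 1.17, 2.14, 4.053185307179587, 1.41, 1.7100000000000004]]
R -10 -50 [[-0.12, 0.65, 1.78, 0.18999999999999995, 0.96, -1.47]]
R -10 -35 [[-0.08, 0.57, 1.96, 0.17999999999999994, 0.59, -1.43]]
R -10 -20 [[-0.01, 0.56, 2.14, 0.030000000000000027, 0.18, -1.24]]
R -10 0 [[0.15, 0.7, 2.34, 3.5731853071795863, 0.51, 1.6699999999999995]]
R -10 20 []
R -10 40 [[0.46, 1.4, 2.41, 3.923185307179587, 1.78, 2.14]]
R 0 -50 [[-0.04, 0.66, 1.73, 0.050000000000000044, 1.01, -1.43]]
R 0 -35 [[-0.01, 0.58, 1.92, 0.0, 0.64, -1.37]]
R 0 -20 [[0.03, 0.56, 2.11, -0.28, 0.23, -1.06]]
R 0 0 [[0.15, 0.7, 2.34, 3.5731853071795863, 0.51, 1.4899999999999998]]
R 0 20 []
R 0 40 []
```

```bash
cat >> geo.py <<'E'
def bluehulls(tag,box=None,minA=25):
    p,d,K,T=cam(tag)
    big=cv2.resize(p,None,fx=4,fy=4,interpolation=cv2.INTER_CUBIC)
    hsv=cv2.cvtColor(big,cv2.COLOR_RGB2HSV)
    m=((hsv[...,0]>103)&(hsv[...,0]<130)&(hsv[...,1]>110)&(hsv[...,2]>35)).astype(np.uint8)
    cs,_=cv2.findContours(m,cv2.RETR_EXTERNAL,cv2.CHAIN_APPROX_NONE);out=[]
    for c in cs:
        h=cv2.convexHull(c);M=cv2.moments(h)
        if M['m00']<minA*16: continue
        u,v=(M['m10']/M['m00']+.5)/4-.5,(M['m01']/M['m00']+.5)/4-.5
        if box and not(box[0]<u<box[2] and box[1]<v<box[3]): continue
        out.append((u,v,M['m00']/16,cv2.minAreaRect(h)))
    return out
def tri(obs):
    A=np.zeros((3,3));b=np.zeros(3);rs=[]
    for tag,uv in obs:
        o,r=ray(tag,uv);r=r[0]/np.linalg.norm(r[0]);P=np.eye(3)-np.outer(r,r);A+=P;b+=P@o;rs.append((o,P))
    X=np.linalg.solve(A,b);return X,[np.linalg.norm(P@(X-o))*1000 for o,P in rs]
E
python3 - <<'E'
from plan import *
for t,b in(('t0',(170,190,310,260)),('s0',(310,110,470,250)),('w1',(200,0,400,230))):
    for h in bluehulls(t,b): print(t,[round(x,1) for x in h[:3]],h[3])
B={t:sorted(bluehulls(t,b)) for t,b in(('t0',(170,190,310,260)),('s0',(310,110,470,250)),('w1',(200,0,400,230)))}
L=[('t0',B['t0'][0][:2]),('s0',B['s0'][-1][:2]),('w1',B['w1'][-1][:2])];X,e=tri(L);print('L',X,toS(X),e)
Rr=[('t0',B['t0'][-1][:2]),('s0',B['s0'][0][:2]),('w1',B['w1'][0][:2])];X,e=tri(Rr);print('R',X,toS(X),e)
E
```

```text
t0 [261.5, 226.7, 126.9] ((1047.5323486328125, 908.3458251953125), (25.060571670532227, 85.58909606933594), 21.250505447387695)
t0 [194.6, 213.5, 183.7] ((776.699951171875, 854.60009765625), (83.18172454833984, 40.69643783569336), 26.56505012512207)
s0 [338.5, 152.3, 71.5] ((1356.230712890625, 610.3460693359375), (55.19267272949219, 24.406808853149414), 56.3099365234375)
s0 [386.6, 130.5, 117.5] ((1548.199951171875, 523.1000366210938), (31.30654525756836, 64.82669067382812), 71.56504821777344)
w1 [330.3, 201.6, 329.0] ((1325.0, 799.0), (152.0, 42.0), 90.0)
w1 [273.3, 49.2, 716.7] ((1097.8970947265625, 200.5004425048828), (71.7285385131836, 178.78302001953125), 81.63410949707031)
L [0.49983976 0.25622    0.07068234] [-0.13382517  0.07681736  0.07068234] [np.float64(2.2486236792799903), np.float64(0.7738635032049723), np.float64(2.9395347968199514)]
R [0.46783552 0.10733308 0.07715097] [-0.13317725 -0.07545901  0.07715097] [np.float64(0.8092648733021822), np.float64(1.4611496817669187), np.float64(1.1610290257023972)]
```

```bash
cat >> kin.py <<'E'
GL=S(-.1335,.0755,.070)
E
python3 - <<'E'
from kin import *
Rk=grasp(1.236,np.radians(-35));show(GL-Rk[:,0]*.06,Rk); print(iks(GL-Rk[:,0]*.06,Rk))
E
```

```text
t 1.53 dist mm [ 51.6  29.1 -50. ] tool mm [66.5  6.5 39.2] rot [-0.1 35.5  0.7] min rows 6
[[1.11, 0.11, 0.65, -0.0, 0.99, 0.02], [1.04, 0.11, 0.76, -0.0, 0.99, 0.02], [0.95, 0.1, 0.87, -0.0, 0.99, 0.02], [0.86, 0.1, 0.96, -0.0, 0.99, 0.02], [0.75, 0.1, 1.04, -0.0, 0.99, 0.02], [0.64, 0.1, 1.12, -0.0, 0.99, 0.02]]
[array([ 0.68,  0.75,  1.48, -0.66,  1.26, -1.41])]
```

Emit:
send_rows([
  [[1.1, 0.1, 0.6, 0, 1, 0], [1.0, 0.1, 0.8, 0, 1, 0], [1.0, 0.1, 0.9, 0, 1, 0], [0.9, 0.1, 1.0, 0, 1, 0], [0.8, 0.1, 1.0, 0, 1, 0], [0.6, 0.1, 1.1, 0, 1, 0], [0, 0, 0, 0, 0, 0]],
])

```text
time: 2.12
position: [0.4809, 0.2974, 0.1104]
tool_rot: [-0.502, 0.646, 0.032, 0.574]
ft_force: [0.7, 0.0, -1.2]
grip_width: 0.0347
```

Run:
```python
from kin import *
from look import snap
print(np.round(get_obs()['q'],2),get_obs()['grip_width'])
Rk=grasp(1.236,np.radians(-35));show(GL-Rk[:,0]*.06,Rk)
snap('wrist','w2')
print([(round(h[0],1),round(h[1],1),h[3]) for h in bluehulls('w2')], proj('w2',GL))
```

```text
[ 0.7   0.77  1.46 -0.64  1.31 -1.4 ] 0.034656971901640556
t 2.12 dist mm [ 7.5 -6.8  6.3] tool mm [  0.5 -11.8  -1. ] rot [-0.1 -1.8 -0.5] min rows 1
[[0.05, -1.18, -0.1, -0.02, -0.31, -0.08]]
[(309.2, 206.2, ((1238.5, 829.5), (199.0, 51.0), 90.0)), (258.2, 79.0, ((1039.5029296875, 319.268798828125), (90.39801025390625, 164.67794799804688), 81.25383758544922))] [[308.8280407  206.91546951]]
```

View pics/w2.png

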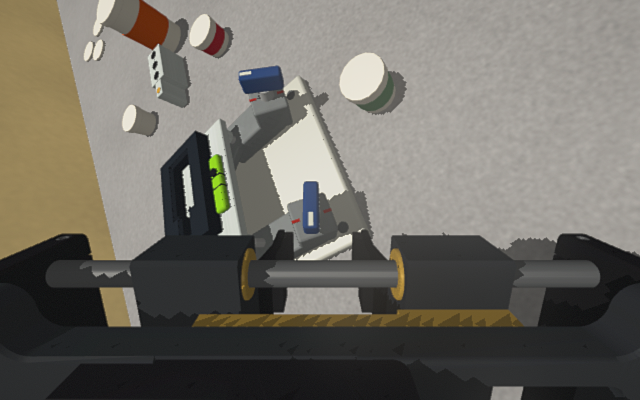

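Emit:
send_rows([
  [[0, -1.2, -0.1, 0, -0.3, -0.1], [0.5, 0, 0, 0, 0, 0], [1.0, 0, 0, 0, 0, 0], [1.0, 0, 0, 0, 0, 0], [1.0, 0, 0, 0, 0, 0], [0, 0, 0, 0, 0, 0]],
])

```text
time: 2.67
position: [0.4886, 0.2704, 0.0895]
tool_rot: [-0.504, 0.634, 0.04, 0.585]
ft_force: [-0.7, 0.6, 0.4]
grip_width: 0.0345
```

Run:
```python
from kin import *
print(np.round(get_obs()['q'],2),np.round(get_obs()['ft_force'],1))
Rk=grasp(1.236,np.radians(-35));show(GL+Rk[:,0]*.010,Rk)
```

```text
[ 0.66  0.77  1.54 -0.69  1.19 -1.37] [-0.7  0.6  0.4]
t 2.67 dist mm [ 13.3 -21.5 -27.3] tool mm [36.7 -4.9  4. ] rot [ 0.1  0.3 -0.2] min rows 1
[[3.67, -0.49, 0.4, 0.01, 0.04, -0.03]]
```

Emit:
send_rows([
  [[0.5, -0.5, 0.4, 0, 0, 0], [1.1, 0, 0, 0, 0, 0], [1.1, 0, 0, 0, 0, 0], [1.0, 0, 0, 0, 0, 0], [0.2, 0, 0, 0, 0, 0], [0, 0, 0, 0, 0, 0]],
])

```text
time: 3.17
position: [0.5033, 0.2435, 0.057]
tool_rot: [-0.504, 0.635, 0.04, 0.584]
ft_force: [0.1, -0.7, 0.3]
grip_width: 0.0345
```

Run:
```python
from kin import *
from look import snap
print(np.round(get_obs()['q'],2),np.round(get_obs()['ft_force'],1))
Rk=grasp(1.236,np.radians(-35));show(GL+Rk[:,0]*.010,Rk)
snap('wrist','w3')
```

```text
[ 0.61  0.81  1.57 -0.73  1.11 -1.35] [ 0.1 -0.7  0.3]
t 3.17 dist mm [-1.5  5.4  5.2] tool mm [-7.5  0.8  0.7] rot [ 0.   0.2 -0.3] min rows 1
[[-0.75, 0.08, 0.07, 0.0, 0.03, -0.05]]
```

View pics/w3.png

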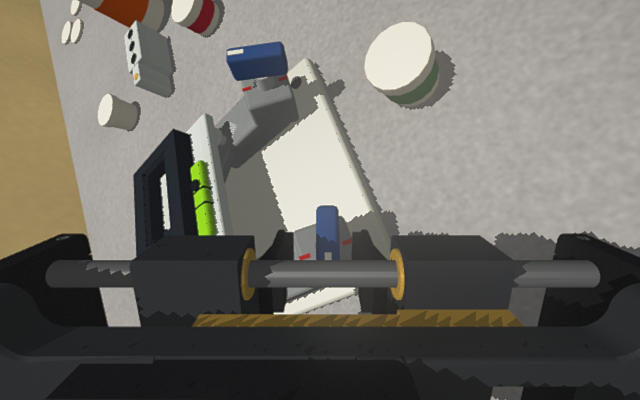

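Emit:
send_rows([
  [[-0.7, 0.1, 0, 0, 0, 0], [0, 0, 0, 0, 0, 0]],
])

```text
time: 3.38
position: [0.501, 0.2484, 0.0621]
tool_rot: [-0.504, 0.635, 0.04, 0.584]
ft_force: [0.1, -0.6, -0.7]
grip_width: 0.0349
```

Emit:
send_rows([
  [[0, 0, 0, 0, 0, 0], [0, 0, 0, 0, 0, 0], [0, 0, 0, 0, 0, 0], [0, 0, 0, 0, 0, 0]],
], gripper=1.0, force=55)

```text
time: 3.72
position: [0.5014, 0.2507, 0.0636]
tool_rot: [-0.504, 0.634, 0.041, 0.586]
ft_force: [-2.4, 1.4, -1.3]
grip_width: 0.0154
```

Run:
```python
from kin import *
o=get_obs();print(np.round(o['q'],2),np.round(o['ft_force'],1),np.round(o['moment'],2),o['grip_width'])
Rk=grasp(1.236,np.radians(-35));show(GL+Rk[:,0]*.010,Rk)
Rk=grasp(0,np.radians(-35));show(GL+Rk[:,0]*.010,Rk)
```

```text
[ 0.62  0.8   1.56 -0.72  1.13 -1.36] [-2.4  1.4 -1.3] [ 0.9   0.65 -0.17] 0.015434890399117352
t 3.72 dist mm [ 0.4 -1.8 -1.4] tool mm [ 2.3 -0.5 -0.4] rot [-0.   0.3 -0.3] min rows 1
[[0.23, -0.05, -0.04, -0.0, 0.06, -0.04]]
t 3.72 dist mm [-1.5  4.1 -3.6] tool mm [0.1 5.  2.7] rot [58.1  0.2 40.2] min rows 12
[[0.0, 0.04, 0.02, 0.81, 0.0, 0.56], [0.0, 0.04, 0.02, 0.81, 0.0, 0.56], [0.01, 0.04, 0.02, 0.81, 0.0, 0.56], [0.01, 0.04, 0.01, 0.81, 0.0, 0.56], [0.01, 0.05, 0.01, 0.81, 0.0, 0.56], [0.01, 0.04, 0.0, 0.81, 0.0, 0.56], [0.02, 0.04, 0.0, 0.81, 0.0, 0.56], [0.02, 0.04, -0.0, 0.81, 0.0, 0.56]]
[[0.02, 0.04, -0.01, 0.81, 0.0, 0.56], [0.02, 0.04, -0.01, 0.81, 0.0, 0.56], [0.03, 0.04, -0.01, 0.81, 0.0, 0.56], [0.03, 0.03, -0.02, 0.81, 0.0, 0.56]]
```

Emit:
send_rows([
  [[0, 0.05, 0, 0.8, 0, 0.56], [0, 0.05, 0, 0.8, 0, 0.56], [0, 0.05, 0, 0.8, 0, 0.56], [0, 0.05, 0, 0.8, 0, 0.56]],
])

```text
time: 4.05
position: [0.4947, 0.2556, 0.0612]
tool_rot: [-0.316, 0.689, 0.003, 0.652]
ft_force: [-0.4, -0.3, 0.2]
grip_width: 0.0008
```

```bash
cat > st.py <<'E'
from kin import *
import sys
def axis_state(G):
    o=get_obs();p,r=pose(o);M=r.as_matrix()
    k=-s35*ex+c35*ez; t=c35*ex+s35*ez; n=M[:,1]
    th=np.arctan2(-n@t,n@ey); ph=np.arctan2(M[:,0]@(np.cos(th)*t+np.sin(th)*ey),-M[:,0]@k)
    print('t',round(o['time'],2),'theta',np.degrees(th).round(1),'phi',np.degrees(ph).round(1),'n.k',round(n@k,3),'G in tool mm',(r.inv().apply(G-p)*1000).round(1),'F',np.round(o['ft_force'],1),'M',np.round(o['moment'],2),'w',round(o['grip_width'],4),'q',np.round(o['q'],2))
if __name__=='__main__': axis_state(GL)
E
python3 st.py
```

```text
t 4.05 theta 46.6 phi -35.0 n.k 0.01 G in tool mm [-7.4 -6.5  3. ] F [-0.4 -0.3  0.2] M [ 0.33  0.05 -0.03] w 0.0008 q [ 0.52  0.74  1.56 -0.47  1.07 -1.24]
```

Run:
```python
from look import *
snap('wrist','w4');snap('scene','s4');snap('top','t4')
import cv2
p=cv2.imread('pics/s4.png');cv2.imwrite('pics/s4z.png',cv2.resize(p[90:240,300:460],None,fx=4,fy=4))
```

```text
(no output)
```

View pics/w4.png

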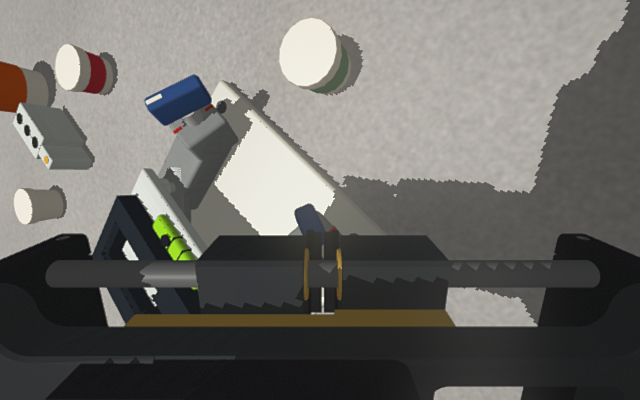

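View pics/s4z.png

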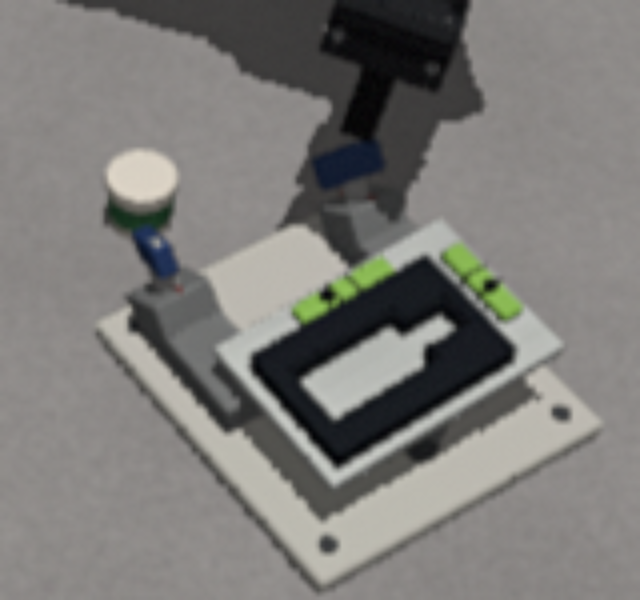

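The jaws shut to 0.8 mm, so they came off the wing. In the wrist view the wing (310,220) still lies at about its old angle. I'll back off and look again.

Emit:
send_rows([
  [[-1.5, 0, 0, 0, 0, 0], [-1.5, 0, 0, 0, 0, 0], [-1.5, 0, 0, 0, 0, 0], [-1, 0, 0, 0, 0, 0], [0, 0, 0, 0, 0, 0]],
], gripper=0.6)

```text
time: 4.62
position: [0.4903, 0.2785, 0.1108]
tool_rot: [-0.326, 0.689, 0.004, 0.648]
ft_force: [0.2, -0.2, -0.6]
grip_width: 0.0262
```

Run:
```python
from look import *
from st import *
axis_state(GL)
snap('wrist','w5')
print([(round(h[0],1),round(h[1],1),h[3]) for h in bluehulls('w5')], proj('w5',GL))
Rk=grasp(1.1,np.radians(-25));
for th in(1.0,1.1,1.236):
  k=-s35*ex+c35*ez; t=c35*ex+s35*ez; w=np.cos(th)*t+np.sin(th)*ey
  top=GL+11*.001*k; print(th,proj('w5',np.array([top-.022*w,top+.022*w])).round(1).tolist())
```

```text
t 4.62 theta 47.8 phi -35.3 n.k 0.011 G in tool mm [47.4 -6.   5. ] F [ 0.2 -0.2 -0.6] M [ 0.33  0.07 -0.02] w 0.0262 q [ 0.56  0.69  1.5  -0.45  1.2  -1.28]
[(314.5, 214.4, ((1267.5863037109375, 863.5345458984375), (210.48422241210938, 57.90613555908203), 66.80140686035156)), (208.8, 104.6, ((835.044921875, 420.97821044921875), (101.60359191894531, 185.89434814453125), 64.0750961303711))] [[315.66871824 215.74708153]]
1.0 [[311.4, 187.0], [320.0, 238.1]]
1.1 [[308.8, 187.5], [322.7, 237.5]]
1.236 [[305.4, 188.6], [326.3, 236.3]]
```

View pics/w5.png

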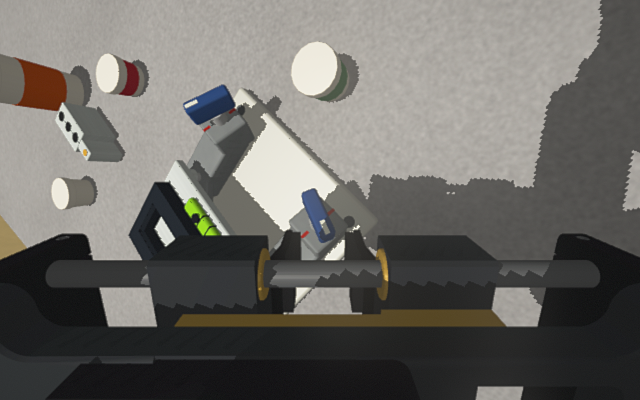

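The wing hasn't moved (about 1.23 rad); I had gripped its upper edge only. I'll regrasp deeper with less tilt and turn more slowly.

Run:
```python
from kin import *
Rk=grasp(1.236,np.radians(-20));show(GL-Rk[:,0]*.03,Rk); print(iks(GL-Rk[:,0]*.03,Rk),iks(GL+Rk[:,0]*.016,Rk))
```

```text
t 4.67 dist mm [ -0.9 -10.8 -14.9] tool mm [18.1 -1.9 -3. ] rot [-20.1 -15.  -11.3] min rows 5
[[0.36, -0.04, -0.06, -0.67, -0.5, -0.38], [0.36, -0.02, -0.08, -0.67, -0.5, -0.38], [0.36, 0.0, -0.1, -0.67, -0.5, -0.38], [0.35, 0.02, -0.12, -0.67, -0.5, -0.38], [0.34, 0.05, -0.13, -0.67, -0.5, -0.38]]
[array([ 0.62,  0.66,  1.76, -0.82,  0.84, -1.26])] [array([ 0.58,  0.73,  1.77, -0.9 ,  0.77, -1.2 ])]
```

Emit:
send_rows([
  [[0.2, 0, -0.1, -0.7, -0.5, -0.4], [0.2, 0, -0.1, -0.7, -0.5, -0.4], [0.2, 0, -0.1, -0.7, -0.5, -0.4], [0.2, 0, -0.1, -0.7, -0.5, -0.4], [0.2, 0, -0.1, -0.6, -0.5, -0.3], [0, 0, 0, 0, 0, 0]],
])

```text
time: 5.17
position: [0.4864, 0.2696, 0.0969]
tool_rot: [-0.509, 0.546, 0.112, 0.656]
ft_force: [-0.9, -0.1, 0.5]
grip_width: 0.0349
```

```bash
python3 - <<'E'
from kin import *
Rk=grasp(1.236,np.radians(-20));show(GL-Rk[:,0]*.03,Rk);show(GL+Rk[:,0]*.016,Rk)
E
python3 st.py
```

```text
t 5.17 dist mm [ 2.5 -2.4 -1.9] tool mm [ 3.5 -1.9 -0.2] rot [1.9 0.5 0.5] min rows 1
[[0.35, -0.19, -0.02, 0.32, 0.08, 0.08]]
t 5.17 dist mm [ 19.4 -21.4 -40.2] tool mm [49.5 -1.4 -0.6] rot [1.9 0.5 0.5] min rows 2
[[2.47, -0.07, -0.03, 0.16, 0.04, 0.04], [2.47, -0.08, -0.02, 0.16, 0.04, 0.04]]
t 5.17 theta 72.8 phi -19.5 n.k 0.003 G in tool mm [33.5 -1.6 -0.5] F [-0.9 -0.1  0.5] M [ 0.32  0.36 -0.03] w 0.0349 q [ 0.64  0.65  1.76 -0.83  0.85 -1.28]
```

Emit:
send_rows([
  [[0.5, -0.2, 0, 0.3, 0.1, 0.1], [1.0, 0, 0, 0, 0, 0], [1.0, 0, 0, 0, 0, 0], [1.0, 0, 0, 0, 0, 0], [0.8, 0, 0, 0, 0, 0], [0, 0, 0, 0, 0, 0]],
])

```text
time: 5.67
position: [0.5081, 0.2495, 0.0571]
tool_rot: [-0.492, 0.556, 0.101, 0.662]
ft_force: [-0.9, 0.1, 0.0]
grip_width: 0.0348
```

```bash
python3 st.py
```

```text
t 5.67 theta 70.3 phi -20.4 n.k 0.001 G in tool mm [-15.9   1.3  -2.5] F [-0.9  0.1  0. ] M [0.3  0.3  0.04] w 0.0348 q [ 0.58  0.72  1.76 -0.88  0.78 -1.21]
```

Emit:
send_rows([
  [[0, 0.1, -0.2, 0, 0, 0], [0, 0, 0, 0, 0, 0], [0, 0, 0, 0, 0, 0], [0, 0, 0, 0, 0, 0], [0, 0, 0, 0, 0, 0], [0, 0, 0, 0, 0, 0]],
], gripper=1.0, force=40)

```text
time: 6.17
position: [0.5048, 0.2487, 0.0538]
tool_rot: [-0.49, 0.558, 0.102, 0.661]
ft_force: [2.6, -1.9, -3.6]
grip_width: 0.013
```

```bash
python3 st.py
```

```text
t 6.17 theta 70.1 phi -20.4 n.k 0.006 G in tool mm [-17.8  -2.2  -0.1] F [ 2.6 -1.9 -3.6] M [0.14 0.04 0.1 ] w 0.013 q [ 0.58  0.73  1.77 -0.88  0.78 -1.21]
```

Emit:
send_rows([
  [[0, 0.03, 0, 0.47, 0, 0.17], [0, 0.03, 0, 0.47, 0, 0.17], [0, 0.03, 0, 0.47, 0, 0.17], [0, 0.03, 0, 0.47, 0, 0.17]],
])

```text
time: 6.5
position: [0.504, 0.2495, 0.0532]
tool_rot: [-0.401, 0.583, 0.069, 0.703]
ft_force: [0.7, -0.6, -4.3]
grip_width: 0.0126
```

```bash
python3 st.py
```

```text
t 6.5 theta 57.8 phi -20.5 n.k 0.003 G in tool mm [-18.   -2.2   0.3] F [ 0.7 -0.6 -4.3] M [0.41 0.33 0.13] w 0.0126 q [ 0.54  0.71  1.76 -0.78  0.75 -1.13]
```

Emit:
send_rows([
  [[0, 0.03, 0, 0.47, 0, 0.17], [0, 0.03, 0, 0.47, 0, 0.17], [0, 0.03, 0, 0.47, 0, 0.17], [0, 0.03, 0, 0.47, 0, 0.17], [0, 0.03, 0, 0.47, 0, 0.17], [0, 0.03, 0, 0.47, 0, 0.17], [0, 0.03, 0, 0.47, 0, 0.17], [0, 0.03, 0, 0.47, 0, 0.17]],
])

```text
time: 7.17
position: [0.503, 0.2517, 0.0521]
tool_rot: [-0.2, 0.613, -0.001, 0.764]
ft_force: [1.9, -0.1, -5.0]
grip_width: 0.0123
```

```bash
python3 st.py; python3 -c "
from look import *
snap('wrist','w6')"
```

```text
t 7.17 theta 32.2 phi -20.5 n.k -0.001 G in tool mm [-18.3  -1.8   1.1] F [ 1.9 -0.1 -5. ] M [0.34 0.29 0.15] w 0.0123 q [ 0.46  0.66  1.78 -0.57  0.66 -0.94]
```

View pics/w6.png

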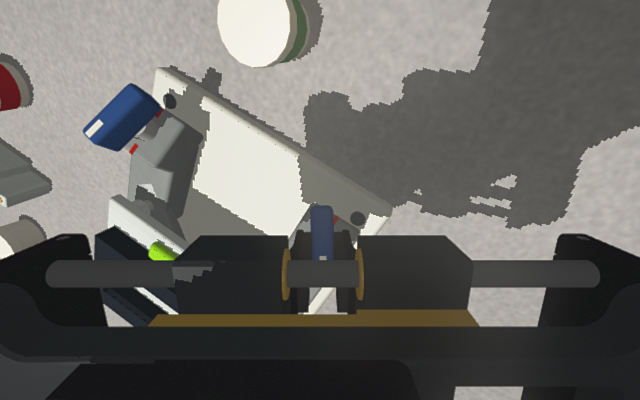

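The wing at (322,235) turns along with the jaws. Continuing towards zero.

Emit:
send_rows([
  [[0, 0.03, 0, 0.47, 0, 0.17], [0, 0.03, 0, 0.47, 0, 0.17], [0, 0.03, 0, 0.47, 0, 0.17], [0, 0.03, 0, 0.47, 0, 0.17], [0, 0.03, 0, 0.47, 0, 0.17], [0, 0.03, 0, 0.47, 0, 0.17], [0, 0.03, 0, 0.47, 0, 0.17], [0, 0.03, 0, 0.47, 0, 0.17]],
])

```text
time: 7.88
position: [0.5029, 0.2543, 0.0517]
tool_rot: [0.015, 0.613, -0.073, 0.787]
ft_force: [0.5, 1.1, -6.4]
grip_width: 0.0127
```

```bash
python3 st.py; python3 -c "
from look import *
snap('top','t6');snap('scene','s6')"
cat > tilt.py <<'E'
from plan import *
def tilt(tag,box):
    p,d,K,T=cam(tag);C=cloud(tag);M=np.zeros(d.shape,bool);M[box[0]:box[1],box[2]:box[3]]=1
    foam=M&(p.max(-1)<60)&(C[...,2]>0.07)&(C[...,2]<.12)
    n,l,st,ce=cv2.connectedComponentsWithStats(foam.astype(np.uint8));i=1+st[1:,4].argmax();q=C[l==i]
    for _ in range(4):
        A=np.c_[q[:,:2],np.ones(len(q))];x=np.linalg.lstsq(A,q[:,2],rcond=None)[0];r=abs(A@x-q[:,2]);q=q[r<max(.0012,np.median(r)*2.5)]
    n=np.array([-x[0],-x[1],1]);n/=np.linalg.norm(n);nx,ny=n@ex,n@ey
    a=nx/.614;b=ny/.789;print(tag,'n',n.round(4),'nx,ny',round(nx,4),round(ny,4),'knobL',round((a-b)/2/.08,3),'knobR',round((a+b)/2/.08,3),len(q),q.mean(0).round(4))
TB=(115,200,190,300);SB=(140,215,340,445)
if __name__=='__main__':
    import sys
    for t in sys.argv[1:]: tilt(t,TB if t[0]=='t' else SB)
E
python3 tilt.py t0 s0 t6 s6
```

```text
t 7.88 theta 6.1 phi -20.4 n.k -0.006 G in tool mm [-18.5  -1.1   1.6] F [ 0.5  1.1 -6.4] M [0.39 0.29 0.19] w 0.0127 q [ 0.38  0.63  1.84 -0.37  0.51 -0.76]
t0 n [ 0.0316 -0.0969  0.9948] nx,ny 0.0516 -0.0878 knobL 1.221 knobR -0.171 1269 [0.6226 0.139  0.0876]
s0 n [ 0.0328 -0.0991  0.9945] nx,ny 0.0532 -0.0897 knobL 1.253 knobR -0.169 985 [0.6261 0.1359 0.0856]
t6 n [-0.0063 -0.0183  0.9998] nx,ny -0.0023 -0.0192 knobL 0.129 knobR -0.175 1199 [0.622  0.1405 0.0863]
s6 n [-0.0074 -0.0189  0.9998] nx,ny -0.0031 -0.02 knobL 0.127 knobR -0.191 958 [0.6256 0.1387 0.0852]
```

Emit:
send_rows([
  [[0, 0.03, 0, 0.56, 0, 0.2], [0, 0.03, 0, 0.56, 0, 0.2], [0, 0, 0, 0, 0, 0]],
])

```text
time: 8.23
position: [0.5031, 0.255, 0.0517]
tool_rot: [0.075, 0.607, -0.092, 0.786]
ft_force: [1.8, 1.6, -5.9]
grip_width: 0.013
```

```bash
python3 st.py; python3 -c "
from look import *
snap('top','t7');snap('scene','s7')"
python3 tilt.py t7 s7
```

```text
t 8.23 theta -1.2 phi -20.4 n.k -0.008 G in tool mm [-18.5  -0.8   1.7] F [ 1.8  1.6 -5.9] M [0.54 0.31 0.2 ] w 0.013 q [ 0.35  0.62  1.87 -0.31  0.46 -0.71]
t7 n [-0.0103 -0.0116  0.9999] nx,ny -0.0076 -0.0136 knobL 0.03 knobR -0.185 1219 [0.6216 0.1402 0.0861]
s7 n [-0.0137 -0.0088  0.9999] nx,ny -0.0115 -0.0115 knobL -0.025 knobR -0.208 938 [0.6255 0.1392 0.085 ]
```

Emit:
send_rows([
  [[0, 0, 0, 0, 0, 0], [0, 0, 0, 0, 0, 0], [0, 0, 0, 0, 0, 0], [-1.5, 0, 0, 0, 0, 0], [-2.0, 0, 0, 0, 0, 0], [-2.0, 0, 0, 0, 0, 0], [-1.5, 0, 0, 0, 0, 0]],
], gripper=0.6)

```text
time: 8.92
position: [0.4846, 0.2581, 0.1209]
tool_rot: [0.069, 0.609, -0.093, 0.785]
ft_force: [0.9, -0.3, 0.5]
grip_width: 0.0345
```

Run:
```python
from kin import *
o=get_obs();print(o['grip_width'],o['ft_force'])
G=S(-.1335,-.0745,.070)
Rk=grasp(np.radians(-10.5),np.radians(-33));show(G-Rk[:,0]*.06,Rk); print(iks(G-Rk[:,0]*.06,Rk),iks(G+Rk[:,0]*.016,Rk))
```

```text
0.03452167431197938 [ 0.87419486 -0.2690816   0.50541003]
t 8.92 dist mm [ -20.6 -155.     8.8] tool mm [  -4.  -155.6   17. ] rot [ 8.6 12.4  5.1] min rows 5
[[-0.08, -3.11, 0.34, 0.29, 0.41, 0.17], [-0.15, -3.1, 0.43, 0.29, 0.41, 0.17], [-0.23, -3.08, 0.51, 0.29, 0.41, 0.17], [-0.31, -3.06, 0.59, 0.29, 0.41, 0.17], [-0.39, -3.04, 0.67, 0.29, 0.41, 0.17]]
[array([-0.08,  0.41,  1.95,  0.14,  0.73, -1.39])] [array([-0.07,  0.58,  1.99,  0.19,  0.52, -1.43])]
```

Emit:
send_rows([
  [[-0.1, -2.6, 0.3, 0.2, 0.3, 0.1], [-0.2, -2.6, 0.4, 0.2, 0.3, 0.1], [-0.2, -2.6, 0.4, 0.2, 0.4, 0.2], [-0.3, -2.6, 0.5, 0.3, 0.4, 0.2], [-0.3, -2.6, 0.6, 0.3, 0.4, 0.2], [-0.4, -2.6, 0.7, 0.3, 0.4, 0.2], [0, 0, 0, 0, 0, 0]],
])

```text
time: 9.5
position: [0.4714, 0.0991, 0.1426]
tool_rot: [0.173, 0.678, -0.082, 0.71]
ft_force: [0.5, -0.0, 0.4]
grip_width: 0.0348
```

```bash
python3 - <<'E'
from kin import *
from look import snap
o=get_obs();snap('wrist','w8');snap('top','t8');snap('scene','s8')
G=S(-.1335,-.0745,.070)
Rk=grasp(np.radians(-10.5),np.radians(-33));show(G-Rk[:,0]*.06,Rk); print(o['q'].round(2) if hasattr(o['q'],'round') else o['q'])
for t in('w8','s8'): print(t,[(round(h[0],1),round(h[1],1),h[3]) for h in bluehulls(t)], proj(t,G))
E
python3 tilt.py t8 s8
```

```text
t 9.65 dist mm [ -4.4  -1.1 -12.2] tool mm [11.7 -4.2 -4. ] rot [ 0.6 -0.6 -1.7] min rows 1
[[1.17, -0.42, -0.4, 0.09, -0.1, -0.28]]
[-0.11  0.39  1.91  0.18  0.79 -1.44]
w8 [(320.4, 209.6, ((1282.8760986328125, 839.7623291015625), (18.20918083190918, 52.13995361328125), 84.2894058227539)), (319.0, 192.8, ((1277.2000732421875, 773.9000244140625), (26.200000762939453, 22.400001525878906), 36.869895935058594)), (483.0, 171.1, ((1935.0665283203125, 672.6520385742188), (140.2270965576172, 46.907264709472656), 81.63410949707031))] [[319.60711828 193.11009231]]
s8 [(338.5, 153.7, ((1355.2484130859375, 616.4681396484375), (48.91048812866211, 31.783720016479492), 68.62937927246094)), (386.8, 130.4, ((1547.8511962890625, 523.3919067382812), (53.10087203979492, 30.74260711669922), 9.462323188781738))] [[338.03153589 153.92751817]]
t8 n [-0.0107 -0.0098  0.9999] nx,ny -0.0083 -0.0119 knobL 0.01 knobR -0.179 1235 [0.6218 0.1412 0.0863]
s8 n [-0.013  -0.0083  0.9999] nx,ny -0.0109 -0.0109 knobL -0.024 knobR -0.197 995 [0.6254 0.1385 0.0849]
```

View pics/w8.png

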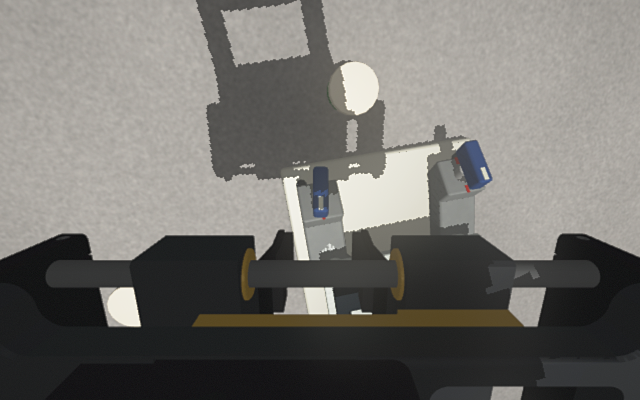

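The right wing, at (320,193), agrees with the predicted point and is aligned with the jaws. Descending.

Emit:
send_rows([
  [[1.0, -0.4, -0.4, 0.1, -0.1, -0.3], [1.5, 0, 0, 0, 0, 0], [1.5, 0, 0, 0, 0, 0], [1.5, 0, 0, 0, 0, 0], [0, 0, 0, 0, 0, 0]],
])

```text
time: 10.07
position: [0.4644, 0.1147, 0.0863]
tool_rot: [0.158, 0.678, -0.091, 0.712]
ft_force: [-0.2, 0.7, 0.2]
grip_width: 0.0348
```

```bash
sed -i 's/^if __name__.*/GR=S(-.1335,-.0745,.070)\nif __name__=="__main__": axis_state(GR if len(sys.argv)>1 else GL)/' st.py; python3 st.py R;  python3 - <<'E'
from kin import *
G=S(-.1335,-.0745,.070)
Rk=grasp(np.radians(-10.5),np.radians(-33));show(G+Rk[:,0]*.016,Rk)
E
```

```text
t 10.07 theta -9.7 phi -32.8 n.k 0.005 G in tool mm [15.9 -6.4  4.8] F [-0.2  0.7  0.2] M [-0.02  0.06  0.02] w 0.0348 q [-0.06  0.49  1.96  0.15  0.63 -1.39]
t 10.07 dist mm [  4.3  -4.9 -32.2] tool mm [31.9 -6.4  4.8] rot [0.8 0.2 0.2] min rows 1
[[3.19, -0.64, 0.48, 0.13, 0.03, 0.03]]
```

Emit:
send_rows([
  [[0, -0.6, 0.5, 0, 0, 0], [0, 0, 0, 0, 0, 0]],
])

```text
time: 10.23
position: [0.4655, 0.1101, 0.0857]
tool_rot: [0.155, 0.679, -0.089, 0.712]
ft_force: [-0.0, 0.5, -0.7]
grip_width: 0.0348
```

```bash
python3 st.py R
```

```text
t 10.23 theta -9.4 phi -33.0 n.k 0.008 G in tool mm [15.6 -2.4  2.3] F [-0.   0.5 -0.7] M [-0.08 -0.01  0.  ] w 0.0348 q [-0.07  0.5   1.96  0.15  0.63 -1.41]
```

Emit:
send_rows([
  [[0.9, -0.2, 0.2, 0.1, 0, 0], [1.0, 0, 0, 0, 0, 0], [0.9, 0, 0, 0, 0, 0], [0, 0, 0, 0, 0, 0]],
])

```text
time: 10.57
position: [0.471, 0.1104, 0.0585]
tool_rot: [0.159, 0.676, -0.092, 0.713]
ft_force: [-0.4, -0.8, 0.1]
grip_width: 0.035
```

```bash
python3 st.py R
```

```text
t 10.57 theta -9.9 phi -32.6 n.k 0.005 G in tool mm [-11.9  -1.9  -1.9] F [-0.4 -0.8  0.1] M [-0.04  0.05 -0.01] w 0.035 q [-0.06  0.55  1.97  0.17  0.56 -1.42]
```

Emit:
send_rows([
  [[0.4, -0.2, -0.2, 0.1, 0, 0], [0, 0, 0, 0, 0, 0]],
])

```text
time: 10.73
position: [0.4688, 0.1094, 0.0538]
tool_rot: [0.163, 0.676, -0.096, 0.712]
ft_force: [-0.4, 0.5, -0.4]
grip_width: 0.0348
```

Emit:
send_rows([
  [[0, 0, 0, 0, 0, 0], [0, 0, 0, 0, 0, 0], [0, 0, 0, 0, 0, 0], [0, 0, 0, 0, 0, 0], [0, 0, 0, 0, 0, 0], [0, 0, 0, 0, 0, 0]],
], gripper=1.0, force=40)

```text
time: 11.23
position: [0.4695, 0.1098, 0.0546]
tool_rot: [0.164, 0.675, -0.096, 0.713]
ft_force: [0.8, -0.8, -2.6]
grip_width: 0.0128
```

```bash
python3 st.py R; python3 -c "
from look import *
snap('top','t9');snap('scene','s9')"; python3 tilt.py t9 s9
```

```text
t 11.23 theta -10.6 phi -32.5 n.k -0.001 G in tool mm [-15.6  -0.3  -0.5] F [ 0.8 -0.8 -2.6] M [-0.17  0.11 -0.07] w 0.0128 q [-0.07  0.56  1.98  0.17  0.54 -1.41]
t9 n [-0.0118 -0.0133  0.9998] nx,ny -0.0087 -0.0155 knobL 0.034 knobR -0.212 1198 [0.6211 0.1401 0.0863]
s9 n [-0.0151 -0.0121  0.9998] nx,ny -0.0122 -0.0151 knobL -0.004 knobR -0.243 985 [0.6254 0.1376 0.0851]
```

Emit:
send_rows([
  [[0, -0.04, 0, -0.39, 0, -0.25], [0, -0.04, 0, -0.39, 0, -0.25], [0, -0.04, 0, -0.39, 0, -0.25], [0, -0.04, 0, -0.39, 0, -0.25], [0, 0, 0, 0, 0, 0]],
])

```text
time: 11.75
position: [0.4691, 0.1084, 0.0545]
tool_rot: [0.069, 0.689, -0.079, 0.718]
ft_force: [-0.2, -0.8, -0.7]
grip_width: 0.0124
```

```bash
python3 st.py R; python3 -c "
from look import *
snap('top','t10');snap('scene','s10')"; python3 tilt.py t10 s10
```

```text
t 11.75 theta 0.6 phi -32.6 n.k -0.004 G in tool mm [-15.6  -0.4  -0.6] F [-0.2 -0.8 -0.7] M [-0.2   0.06 -0.06] w 0.0124 q [ 0.01  0.57  1.94 -0.03  0.59 -1.33]
t10 n [-1.7e-03  1.0e-04  1.0e+00] nx,ny -0.0017 -0.0002 knobL -0.015 knobR -0.019 1257 [0.6214 0.1407 0.0867]
s10 n [-0.0014 -0.001   1.    ] nx,ny -0.0012 -0.0012 knobL -0.002 knobR -0.022 940 [0.6255 0.1387 0.0855]
```

Level within about 0.1° by foam plane. I'll let go, back off upwards, and check the vials from the wrist camera.

Emit:
send_rows([
  [[0, 0, 0, 0, 0, 0], [0, 0, 0, 0, 0, 0], [0, 0, 0, 0, 0, 0], [-1.5, 0, 0, 0, 0, 0], [-2.5, 0, 0, 0, 0, 0], [-3.5, 0, 0, 0, 0, 0], [-3.5, 0, 0, 0, 0, 0], [-3.5, 0, 0, 0, 0, 0]],
], gripper=0.6)

```text
time: 12.52
position: [0.4571, 0.1076, 0.1976]
tool_rot: [0.073, 0.695, -0.082, 0.71]
ft_force: [0.6, -0.0, -0.6]
grip_width: 0.0344
```

Run:
```python
from kin import *
from look import snap
snap('wrist','w11')
# mould pose rough from t0
p,d,K,T=cam('t0');C=cloud('t0')
sub=np.zeros(d.shape,bool);sub[140:180,345:408]=1
m=sub&(C[...,2]>.035)&(C[...,2]<.052)
q=C[m][:,:2].astype(np.float32);r=cv2.minAreaRect(q);print(m.sum(),r,cv2.boxPoints(r).round(4).tolist())
```

```text
608 ((0.6228505373001099, -0.14918796718120575), (0.09968192875385284, 0.03624742850661278), 74.4150619506836) [[0.5920000076293945, -0.1923000067472458], [0.6269000172615051, -0.2020999938249588], [0.6536999940872192, -0.10599999874830246], [0.6187999844551086, -0.09629999846220016]]
```

View pics/w11.png

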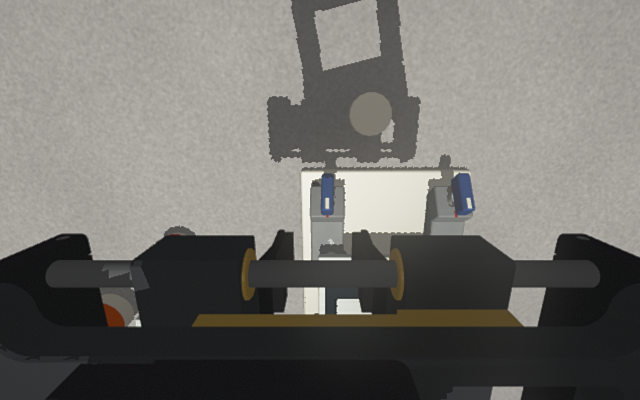

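```bash
cat >> kin.py <<'E'
def down(yaw): # yaw of tool y, deg
    a=np.radians(yaw);x=np.array([0,0,-1.]);y=np.array([np.cos(a),np.sin(a),0]);return np.stack([x,y,np.cross(x,y)],1)
E
python3 - <<'E'
from kin import *
D=down(-15.6);T=np.array([.6202,-.1588,.16]);print(iks(T,D),iks(T-[0,0,.137],D));show(T,D)
E
```

```text
[array([-0.42,  0.59,  1.43,  0.  ,  1.12, -0.15])] [array([-0.42,  0.78,  1.51,  0.  ,  0.85, -0.15])]
t 12.57 dist mm [ 158.4 -266.7  -44.2] tool mm [  53.4 -225.8  210.6] rot [93.1  1.9 -1.3] min rows 16
[[0.33, -1.41, 1.32, 0.97, 0.02, -0.01], [0.33, -1.27, 1.45, 0.97, 0.02, -0.01], [0.33, -1.12, 1.58, 0.97, 0.02, -0.01], [0.33, -0.95, 1.68, 0.97, 0.02, -0.01], [0.33, -0.77, 1.77, 0.97, 0.02, -0.01], [0.32, -0.59, 1.84, 0.97, 0.02, -0.01], [0.32, -0.4, 1.89, 0.97, 0.02, -0.01], [0.32, -0.21, 1.92, 0.97, 0.02, -0.01]]
[[0.31, -0.01, 1.93, 0.97, 0.02, -0.01], [0.31, 0.19, 1.92, 0.97, 0.02, -0.01], [0.31, 0.38, 1.9, 0.97, 0.02, -0.01], [0.3, 0.57, 1.85, 0.97, 0.02, -0.01], [0.3, 0.76, 1.78, 0.97, 0.02, -0.01], [0.29, 0.93, 1.7, 0.97, 0.02, -0.01], [0.29, 1.1, 1.59, 0.97, 0.02, -0.01], [0.28, 1.26, 1.47, 0.97, 0.02, -0.01]]
```

Emit:
send_rows([
  [[0, -1.4, 1.3, 1, 0, 0], [0, -1.3, 1.5, 1, 0, 0], [0, -1.1, 1.6, 1, 0, 0], [0, -0.9, 1.7, 1, 0, 0], [0, -0.8, 1.8, 1, 0, 0], [0, -0.6, 1.8, 1, 0, 0], [0, -0.4, 1.9, 1, 0, 0], [0, -0.2, 1.9, 1, 0, 0]],
], gripper=0.3)

```text
time: 13.23
position: [0.5395, -0.0313, 0.2154]
tool_rot: [0.371, 0.588, -0.363, 0.621]
ft_force: [-1.1, -0.0, 0.4]
grip_width: 0.0605
```

Emit:
send_rows([
  [[0, 0, 1.9, 1, 0, 0], [0, 0.2, 1.9, 1, 0, 0], [0, 0.4, 1.9, 1, 0, 0], [0, 0.6, 1.9, 1, 0, 0], [0, 0.8, 1.8, 1, 0, 0], [0, 0.9, 1.7, 1, 0, 0], [0, 1.1, 1.6, 0.9, 0, 0], [0, 0, 0, 0, 0, 0]],
])

```text
time: 13.9
position: [0.5997, -0.1661, 0.2174]
tool_rot: [0.577, 0.408, -0.557, 0.436]
ft_force: [0.3, 0.7, -0.3]
grip_width: 0.061
```

Run:
```python
from kin import *
from look import snap
D=down(-15.6);T=np.array([.6202,-.1588,.16]);show(T,D);print(np.round(get_obs()['q'],2))
snap('wrist','w12')
```

```text
t 13.9 dist mm [ 20.5   7.3 -57.4] tool mm [ 58.2  14.8 -13. ] rot [-1.1  0.1 -2.8] min rows 2
[[2.91, 0.74, -0.65, -0.09, 0.01, -0.23], [2.89, 0.81, -0.64, -0.09, 0.01, -0.23]]
[-0.45  0.48  1.46  0.01  1.16 -0.16]
```

View pics/w12.png

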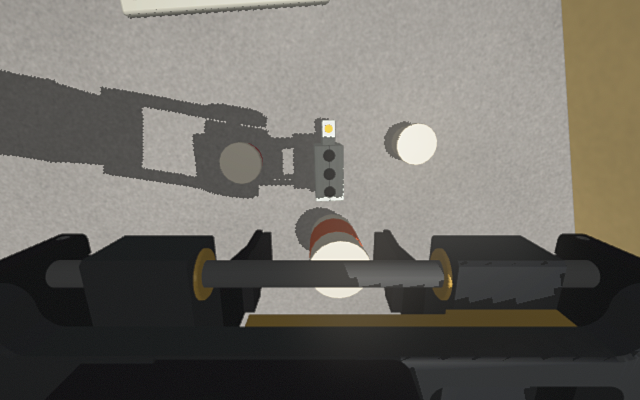

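The mould shows at (328,120–200), tongue up, with the brass dot at (328,128). I'll measure it from this view's cloud, and the dot and cavities by rays.

Run:
```python
from kin import *
for tag,b in(('w12',(110,210,290,360)),('t8',(140,180,345,408)),('s8',(240,290,275,340))):
    p,d,K,T=cam(tag);C=cloud(tag)
    sub=np.zeros(d.shape,bool);sub[b[0]:b[1],b[2]:b[3]]=1
    m=sub&(C[...,2]>.037)&(C[...,2]<.054)
    q=C[m];r=cv2.minAreaRect(q[:,:2].astype(np.float32));print(tag,m.sum(),'z',np.median(q[:,2]).round(4),r)
    # brass dot
    hsv=cv2.cvtColor(p,cv2.COLOR_RGB2HSV);o=sub&(hsv[...,0]>12)&(hsv[...,0]<28)&(hsv[...,1]>110)&(hsv[...,2]>100)
    v,u=np.nonzero(o)
    if len(u): print('dot',u.mean(),v.mean(),onplane(tag,(u.mean(),v.mean()),.045)[0].round(4),len(u))
    # cavities
    p2=p.copy();dk=(sub&(p.max(-1)<55)).astype(np.uint8)
    n,l,st,ce=cv2.connectedComponentsWithStats(dk)
    for i in range(1,n):
        if 20<st[i,4]<250: print('dark',st[i].tolist(),onplane(tag,ce[i],.045)[0].round(4))
```

```text
w12 1935 z 0.0452 ((0.6223853826522827, -0.14791086316108704), (0.09916985034942627, 0.035699326545000076), 74.4544448852539)
dot 327.9387755102041 128.30612244897958 [ 0.6327 -0.1094  0.045 ] 49
t8 594 z 0.0457 ((0.6229020953178406, -0.14950110018253326), (0.1002112552523613, 0.03709014505147934), 74.48848724365234)
dot 358.54545454545456 152.63636363636363 [ 0.6329 -0.1097  0.045 ] 11
dark [401, 166, 7, 14, 78] [ 0.5821 -0.2125  0.045 ]
s8 650 z 0.0445 ((0.6198885440826416, -0.16653743386268616), (0.13862119615077972, 0.03963783010840416), 78.72853088378906)
dot 324.44444444444446 253.33333333333334 [ 0.6326 -0.1086  0.045 ] 9
```

Run:
```python
from kin import *
D=down(-15.55);T=np.array([.6198,-.1582,.09]);show(T,D,4)
```

```text
t 13.95 dist mm [  21.5    6.  -127.1] tool mm [127.8  13.1 -11.9] rot [-0.9  0.  -2.6] min rows 4
[[3.19, 0.33, -0.3, -0.04, 0.0, -0.11], [3.19, 0.37, -0.29, -0.04, 0.0, -0.11], [3.19, 0.4, -0.29, -0.04, 0.0, -0.11], [3.18, 0.44, -0.29, -0.04, 0.0, -0.11]]
```

Emit:
send_rows([
  [[2.0, 0.4, -0.3, 0, 0, -0.2], [2.5, 0.4, -0.3, -0.1, 0, -0.1], [2.5, 0.4, -0.3, -0.1, 0, -0.1], [2.5, 0.2, -0.3, 0, 0, 0], [2.0, 0, 0, 0, 0, 0], [0, 0, 0, 0, 0, 0]],
])

```text
time: 14.45
position: [0.6146, -0.1529, 0.0998]
tool_rot: [0.56, 0.432, -0.559, 0.432]
ft_force: [-1.5, 1.3, -0.6]
grip_width: 0.0609
```

Run:
```python
from kin import *
D=down(-15.55);T=np.array([.6198,-.1582,.02]);show(T,D)
```

```text
t 14.45 dist mm [  5.2  -5.3 -79.8] tool mm [79.8  6.3  3.9] rot [ 0.9 -0.1 -0.1] min rows 3
[[2.66, 0.21, 0.13, 0.05, -0.01, -0.0], [2.66, 0.21, 0.13, 0.05, -0.01, -0.0], [2.66, 0.21, 0.13, 0.05, -0.01, -0.0]]
```

Emit:
send_rows([
  [[0.5, 0.6, 0.4, 0.1, 0, 0], [1.5, 0, 0, 0, 0, 0], [1.5, 0, 0, 0, 0, 0], [0.5, 0, 0, 0, 0, 0], [0, 0, 0, 0, 0, 0]],
])

```text
time: 14.87
position: [0.6211, -0.1575, 0.0622]
tool_rot: [0.563, 0.429, -0.559, 0.432]
ft_force: [-0.2, 0.1, -1.2]
grip_width: 0.0609
```

Run:
```python
from kin import *
D=down(-15.55);T=np.array([.6198,-.1582,.02]);show(T,D)
```

```text
t 14.87 dist mm [ -1.3  -0.7 -42.2] tool mm [42.2 -1.3  1.1] rot [ 0.5 -0.1 -0.3] min rows 2
[[2.11, -0.06, 0.06, 0.05, -0.01, -0.02], [2.11, -0.06, 0.06, 0.05, -0.01, -0.02]]
```

Emit:
send_rows([
  [[1.2, -0.1, 0.1, 0.1, 0, 0], [1.2, 0, 0, 0, 0, 0], [1.0, 0, 0, 0, 0, 0], [0.5, 0, 0, 0, 0, 0], [0, 0, 0, 0, 0, 0]],
])

```text
time: 15.28
position: [0.6228, -0.1596, 0.0238]
tool_rot: [0.566, 0.424, -0.561, 0.431]
ft_force: [0.6, 0.8, -0.4]
grip_width: 0.0608
```

Run:
```python
from kin import *
D=down(-15.55);T=np.array([.6198,-.1582,.02]);show(T,D)
```

```text
t 15.28 dist mm [-3.   1.4 -3.8] tool mm [ 3.7 -3.3 -0.6] rot [-0.1 -0.  -0.7] min rows 1
[[0.37, -0.33, -0.06, -0.02, -0.01, -0.12]]
```

Emit:
send_rows([
  [[0.4, -0.3, -0.1, 0, 0, -0.1], [0, 0, 0, 0, 0, 0]],
])

```text
time: 15.45
position: [0.6197, -0.1576, 0.0189]
tool_rot: [0.564, 0.427, -0.563, 0.427]
ft_force: [-0.1, -0.5, 0.2]
grip_width: 0.0611
```

Emit:
send_rows([
  [[0, 0, 0, 0, 0, 0], [0, 0, 0, 0, 0, 0], [0, 0, 0, 0, 0, 0], [0, 0, 0, 0, 0, 0], [0, 0, 0, 0, 0, 0], [0, 0, 0, 0, 0, 0]],
], gripper=1.0, force=35)

```text
time: 15.95
position: [0.6208, -0.1579, 0.0201]
tool_rot: [0.564, 0.427, -0.563, 0.428]
ft_force: [-0.6, 1.0, 0.5]
grip_width: 0.029
```

Run:
```python
from kin import *
D=down(-15.55);T=np.array([.6198,-.1582,.02]);show(T,D);o=get_obs();print(o['grip_width'],np.round(o['ft_force'],1))
```

```text
t 15.95 dist mm [-1.  -0.3 -0.1] tool mm [ 0.1 -0.9  0.5] rot [-0.1 -0.  -0.1] min rows 1
[[0.01, -0.09, 0.05, -0.02, -0.0, -0.02]]
0.028977475838663783 [-0.6  1.   0.5]
```

Run:
```python
from look import *
o,_,_=snap('wrist','w13');print(get_obs()['grip_width']);snap('scene','s13')
import cv2
p=cv2.imread('pics/s13.png');cv2.imwrite('pics/s13z.png',cv2.resize(p[190:330,230:400],None,fx=4,fy=4,interpolation=cv2.INTER_CUBIC))
```

```text
0.02466352921866061
```

View pics/w13.png

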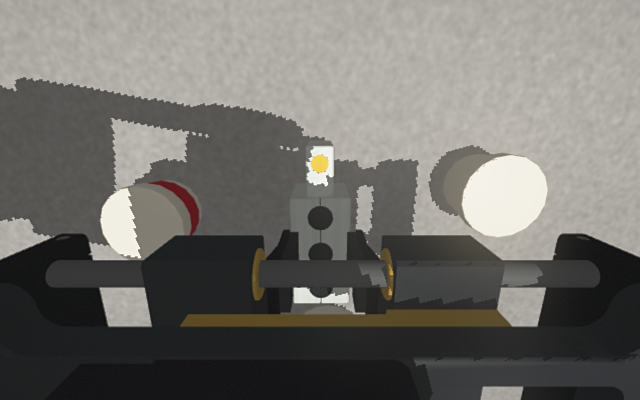

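View pics/s13z.png

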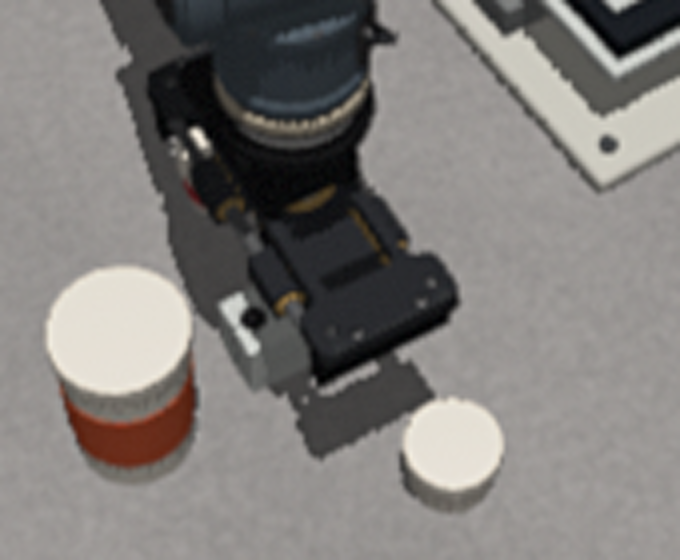

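Emit:
send_rows([
  [[0, 0, 0, 0, 0, 0], [0, 0, 0, 0, 0, 0]],
])

```text
time: 16.22
position: [0.6208, -0.158, 0.0202]
tool_rot: [0.564, 0.427, -0.563, 0.428]
ft_force: [-0.5, 0.9, -0.4]
grip_width: 0.0076
```

Run:
```python
from look import *
o,_,_=snap('wrist','w14');print(o['grip_width'],o['ft_force'])
```

```text
0.007605542192700455 [-0.53459271  0.89323635 -0.35245655]
```

View pics/w14.png

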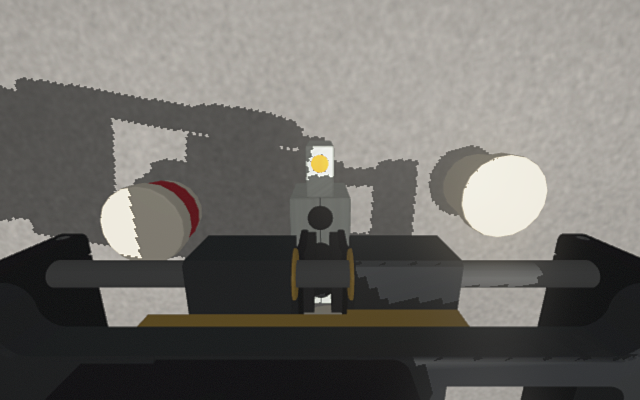

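Run:
```python
from geo import *
from rig import get_obs
for tag in('w12','w13','w14'):
    p,d,K,T=cam(tag);C=cloud(tag)
    print(tag,'TCP proj',proj(tag,get_obs()['position']).round(0))
    for uv in ([(328,165),(328,175)] if tag=='w12' else [(320,163),(300,205),(320,250),(310,240),(308,260),(308,300),(335,260),(322,305),(285,260),(365,260)]):
        print(uv,p[uv[1],uv[0]],d[uv[1],uv[0]].round(4),C[uv[1],uv[0]].round(4))
```

```text
w12 TCP proj [[328. 167.]]
(328, 165) [108 109 104] 0.3623 [ 0.6203 -0.1516  0.0453]
(328, 175) [60 58 56] 0.3655 [ 0.6168 -0.1636  0.0455]
w13 TCP proj [[322. 231.]]
(320, 163) [242 209  85] 0.1639 [ 0.6335 -0.1096  0.0451]
(300, 205) [110 112 107] 0.1706 [ 0.6156 -0.1301  0.0448]
(320, 250) [40 40 38] 0.1778 [ 0.6191 -0.1605  0.0452]
(310, 240) [111 114 109] 0.1751 [ 0.6152 -0.1522  0.0461]
(308, 260) [67 68 66] 0.0872 [ 0.6258 -0.1254  0.1294]
(308, 300) [221 224 217] 0.1862 [ 0.6024 -0.1913  0.0459]
(335, 260) [67 68 66] 0.0872 [ 0.6336 -0.1275  0.1294]
(322, 305) [88 87 84] 0.2399 [ 0.6014 -0.2279  0.    ]
(285, 260) [49 50 49] 0.0885 [ 0.6189 -0.1241  0.1282]
(365, 260) [55 55 55] 0.0864 [ 0.6422 -0.1296  0.1301]
w14 TCP proj [[322. 231.]]
(320, 163) [240 204  82] 0.1621 [ 0.6335 -0.1094  0.047 ]
(300, 205) [107 110 104] 0.17 [ 0.6157 -0.1299  0.0455]
(320, 250) [37 37 36] 0.178 [ 0.6191 -0.1606  0.0451]
(310, 240) [35 34 34] 0.1609 [ 0.6173 -0.147   0.0594]
(308, 260) [48 47 47] 0.0864 [ 0.626  -0.1251  0.1302]
(308, 300) [34 33 33] 0.1294 [ 0.6141 -0.1598  0.0957]
(335, 260) [50 50 50] 0.0876 [ 0.6335 -0.1278  0.1291]
(322, 305) [85 83 81] 0.2383 [ 0.6017 -0.227   0.0015]
(285, 260) [33 34 35] 0.0765 [ 0.6218 -0.1192  0.1392]
(365, 260) [47 47 47] 0.0761 [ 0.642  -0.1247  0.1396]
```

Run:
```python
from geo import *
p,d,K,T=cam('w14');o=pickle.load(open('pics/w14.pkl','rb'))[0]
C=cloud('w14');X=R.from_quat(o['tool_rot']).inv().apply((C-np.array(o['position'])).reshape(-1,3)).reshape(C.shape)*1000
for v in range(226,260,3): print(v,[(u,X[v,u].round(0).astype(int).tolist()) for u in(302,306,310,322,336,342)])
for v in(285,295,305): print(v,[(u,X[v,u].round(0).astype(int).tolist()) for u in(302,306,310,322,336,342)])
p,d,K,T=cam('w3');o=pickle.load(open('pics/w3.pkl','rb'))[0];C=cloud('w3');X=R.from_quat(o['tool_rot']).inv().apply((C-np.array(o['position'])).reshape(-1,3)).reshape(C.shape)*1000
print('w3')
for v in(236,245,255,290,300): print(v,[(u,X[v,u].round(0).astype(int).tolist()) for u in(270,280,285,360,365,375)])
```

```text
226 [(302, [-26, -12, -13]), (306, [-25, -9, -12]), (310, [-25, -7, -13]), (322, [-25, 0, -12]), (336, [-25, 9, -13]), (342, [-25, 12, -13])]
229 [(302, [-25, -12, -11]), (306, [-25, -9, -11]), (310, [-25, -7, -11]), (322, [-25, 0, -11]), (336, [-26, 9, -11]), (342, [-25, 12, -11])]
232 [(302, [-29, -11, -10]), (306, [-31, -9, -11]), (310, [-28, -7, -10]), (322, [-25, 0, -9]), (336, [-27, 9, -10]), (342, [-31, 12, -11])]
235 [(302, [-36, -11, -11]), (306, [-36, -9, -11]), (310, [-32, -7, -10]), (322, [-25, 0, -7]), (336, [-32, 8, -10]), (342, [-36, 11, -11])]
238 [(302, [-41, -11, -11]), (306, [-41, -8, -11]), (310, [-36, -6, -10]), (322, [-25, 0, -5]), (336, [-36, 8, -10]), (342, [-40, 11, -11])]
241 [(302, [-44, -10, -11]), (306, [-44, -8, -11]), (310, [-41, -6, -10]), (322, [-26, 0, -3]), (336, [-41, 8, -10]), (342, [-45, 11, -11])]
244 [(302, [-50, -10, -12]), (306, [-48, -8, -11]), (310, [-44, -6, -9]), (322, [-25, 0, -1]), (336, [-45, 8, -10]), (342, [-48, 11, -11])]
247 [(302, [-52, -10, -11]), (306, [-48, -8, -10]), (310, [-48, -6, -9]), (322, [-25, 0, 1]), (336, [-48, 8, -9]
[... 985 characters left out ...]

236 [(270, [75, -51, 34]), (280, [-37, -24, -11]), (285, [-32, -22, -9]), (360, [-33, 21, -10]), (365, [-188, -1, -73]), (375, [22, 40, 13])]
245 [(270, [71, -50, 42]), (280, [-47, -23, -10]), (285, [-46, -20, -10]), (360, [-46, 19, -10]), (365, [-47, 22, -10]), (375, [18, 40, 19])]
255 [(270, [-60, -26, -11]), (280, [-57, -21, -9]), (285, [-57, -19, -10]), (360, [-57, 18, -9]), (365, [-58, 20, -10]), (375, [-59, 25, -10])]
290 [(270, [-79, -23, -4]), (280, [-75, -19, -1]), (285, [-68, -18, 3]), (360, [-68, 17, 3]), (365, [-76, 18, -2]), (375, [-79, 22, -4])]
300 [(270, [-80, -23, 0]), (280, [-74, -19, 4]), (285, [-69, -18, 7]), (360, [-69, 17, 7]), (365, [-75, 18, 3]), (375, [-81, 22, 0])]
```

The depth shows the fingers closing above the mould top, about 27 mm short of the reported TCP. That also explains the slip on the wing. I'll check for a hint in the module, then verify the offset with a gentle touch.

Run:
```python
import rig
print([n for n in dir(rig) if not n.startswith('_')])
print(getattr(rig,'hold_point_z',None))
print(rig.get_obs().keys(), rig.camera_params('wrist').keys())
```

```text
['Unreachable', 'camera', 'camera_params', 'get_obs', 'hand_in', 'hold_point_z']
0.0187
dict_keys(['time', 'q', 'joint_velocities', 'joint_torque', 'position', 'tool_rot', 'ft_force', 'moment', 'grip_width']) dict_keys(['intrinsics', 'T_tool_cam'])
```

Emit:
send_rows([
  [[0.1, 0, 0, 0, 0, 0], [0, 0, 0, 0, 0, 0], [0.1, 0, 0, 0, 0, 0], [0, 0, 0, 0, 0, 0]],
])

```text
time: 16.6
position: [0.6214, -0.1581, 0.0196]
tool_rot: [0.564, 0.426, -0.563, 0.428]
ft_force: [0.6, -0.7, -1.3]
grip_width: 0.0006
```

Emit:
send_rows([
  [[0.1, 0, 0, 0, 0, 0], [0.1, 0, 0, 0, 0, 0], [0.1, 0, 0, 0, 0, 0], [0, 0, 0, 0, 0, 0]],
])

```text
time: 16.93
position: [0.6216, -0.1582, 0.0195]
tool_rot: [0.564, 0.426, -0.562, 0.429]
ft_force: [-0.2, 0.1, 1.4]
grip_width: 0.0006
```

Emit:
send_rows([
  [[0.3, 0, 0, 0, 0, 0], [0, 0, 0, 0, 0, 0]],
])

```text
time: 17.1
position: [0.6223, -0.1585, 0.0201]
tool_rot: [0.564, 0.426, -0.562, 0.429]
ft_force: [-0.2, -0.6, -0.2]
grip_width: 0.001
```

Emit:
send_rows([
  [[-1.0, 0, 0, 0, 0, 0], [0, 0, 0, 0, 0, 0], [0, 0, 0, 0, 0, 0], [0, 0, 0, 0, 0, 0], [0, 0, 0, 0, 0, 0], [0, 0, 0, 0, 0, 0], [0, 0, 0, 0, 0, 0], [0, 0, 0, 0, 0, 0]],
], gripper=0.3)

```text
time: 17.77
position: [0.6216, -0.1582, 0.0289]
tool_rot: [0.564, 0.426, -0.562, 0.429]
ft_force: [0.6, -1.2, -0.6]
grip_width: 0.0455
```

Emit:
send_rows([
  [[0, 0, 0, 0, 0, 0], [0, 0, 0, 0, 0, 0], [0, 0, 0, 0, 0, 0]],
])

```text
time: 18.02
position: [0.6213, -0.1581, 0.0283]
tool_rot: [0.564, 0.426, -0.563, 0.428]
ft_force: [-0.4, 0.3, 0.2]
grip_width: 0.0589
```

```bash
cat > mp.py <<'E'
from kin import *
from look import snap
import sys
# mould pose from wrist cloud
def mould(tag,zr=(.037,.054),near=(.62,-.148),rad=.09):
    C=cloud(tag);p=cam(tag)[0];o=pickle.load(open(f'pics/{tag}.pkl','rb'))[0]
    X=C-np.array([*near,0]);m=(np.hypot(X[...,0],X[...,1])<rad)&(C[...,2]>zr[0])&(C[...,2]<zr[1])
    n,l,st,ce=cv2.connectedComponentsWithStats(m.astype(np.uint8));i=1+st[1:,4].argmax()
    q=C[l==i];r=cv2.minAreaRect(q[:,:2].astype(np.float32));print(tag,len(q),'z',np.median(q[:,2]).round(4),r)
E
python3 - <<'E'
from mp import *
snap('wrist','w15');mould('w15');D=down(-15.55);T=np.array([.6198,-.1582,-.005]);show(T,D);print(get_obs()['grip_width'])
p,d,K,TT=cam('w15');hsv=cv2.cvtColor(p,cv2.COLOR_RGB2HSV);o=(hsv[...,0]>12)&(hsv[...,0]<28)&(hsv[...,1]>110)&(hsv[...,2]>150);o[230:]=0
v,u=np.nonzero(o);print('dot',onplane('w15',(u.mean(),v.mean()),.045),len(u))
E
```

```text
w15 5203 z 0.0453 ((0.6260843873023987, -0.13533584773540497), (0.07359836995601654, 0.036071840673685074), 74.78382110595703)
t 18.07 dist mm [ -1.5  -0.1 -33.3] tool mm [33.3 -1.5  0.5] rot [-0.1 -0.  -0.2] min rows 1
[[3.33, -0.15, 0.05, -0.01, -0.0, -0.03]]
0.05943685817937666
dot [[ 0.63299871 -0.10970856  0.045     ]] 210
```

View pics/w15.png

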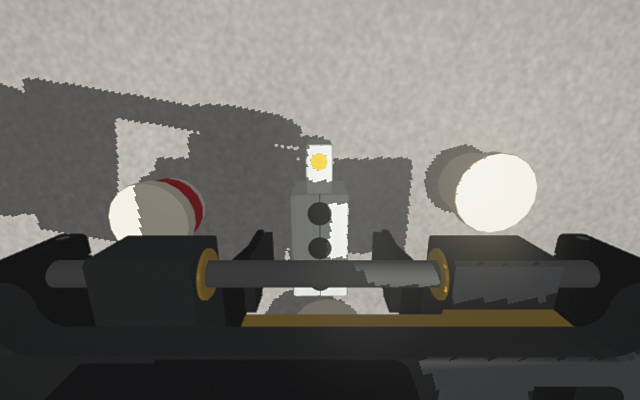

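Emit:
send_rows([
  [[0.6, -0.1, 0, 0, 0, 0], [1.0, 0, 0, 0, 0, 0], [1.0, 0, 0, 0, 0, 0], [0, 0, 0, 0, 0, 0]],
])

```text
time: 18.4
position: [0.6206, -0.158, 0.0003]
tool_rot: [0.564, 0.426, -0.562, 0.429]
ft_force: [-0.0, -1.0, -0.4]
grip_width: 0.0606
```

Run:
```python
from kin import *
D=down(-15.55);T=np.array([.6198,-.1582,-.005]);show(T,D);o=get_obs();print(o['grip_width'],np.round(o['ft_force'],1))
```

```text
t 18.4 dist mm [-0.8 -0.2 -5.3] tool mm [ 5.3 -0.7  0.4] rot [-0.1  0.  -0.3] min rows 1
[[0.53, -0.07, 0.04, -0.01, 0.0, -0.04]]
0.06055764447362155 [-0.  -1.  -0.4]
```

Emit:
send_rows([
  [[0.5, -0.1, 0, 0, 0, 0], [0, 0, 0, 0, 0, 0]],
])

```text
time: 18.57
position: [0.6187, -0.1573, -0.0068]
tool_rot: [0.564, 0.427, -0.563, 0.428]
ft_force: [-0.2, -0.3, -0.8]
grip_width: 0.0607
```

Emit:
send_rows([
  [[0, 0, 0, 0, 0, 0], [0, 0, 0, 0, 0, 0], [0, 0, 0, 0, 0, 0], [0, 0, 0, 0, 0, 0], [0, 0, 0, 0, 0, 0], [0, 0, 0, 0, 0, 0], [0, 0, 0, 0, 0, 0]],
], gripper=1.0, force=40)

```text
time: 19.15
position: [0.6192, -0.1576, -0.0069]
tool_rot: [0.564, 0.427, -0.563, 0.428]
ft_force: [-0.7, 0.1, -1.2]
grip_width: 0.0356
```

Run:
```python
from kin import *
from look import snap
D=down(-15.55);T=np.array([.6198,-.1582,-.005]);show(T,D);o=get_obs();print(o['grip_width'],np.round(o['ft_force'],1))
snap('wrist','w16')
```

```text
t 19.15 dist mm [ 0.6 -0.6  1.9] tool mm [-1.9  0.7  0.5] rot [-0.1 -0.  -0.2] min rows 1
[[-0.19, 0.07, 0.05, -0.01, -0.0, -0.03]]
0.03555511488150588 [-0.7  0.1 -1.2]
```

View pics/w16.png

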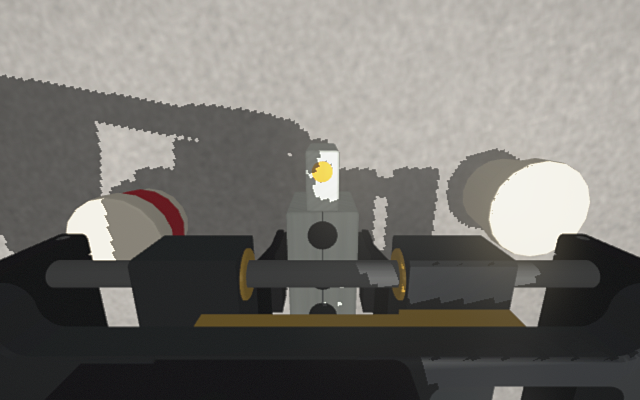

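The mould is gripped at 35.6 mm. I'll lift it, and measure the pocket from the top and scene views.

Emit:
send_rows([
  [[-0.5, 0, 0, 0, 0, 0], [-1.5, 0, 0, 0, 0, 0], [-2.5, 0, 0, 0, 0, 0], [-2.5, 0, 0, 0, 0, 0], [-2.5, 0, 0, 0, 0, 0], [-2.0, 0, 0, 0, 0, 0], [0, 0, 0, 0, 0, 0]],
])

```text
time: 19.78
position: [0.6115, -0.1542, 0.106]
tool_rot: [-0.56, -0.433, 0.566, -0.422]
ft_force: [1.8, -0.2, -5.2]
grip_width: 0.0356
```

```bash
cat > pk.py <<'E'
from kin import *
from look import snap
def pocket(tag,box):
    p,d,K,T=cam(tag);C=cloud(tag);M=np.zeros(d.shape,bool);M[box[0]:box[1],box[2]:box[3]]=1
    foam=M&(p.max(-1)<65)&(C[...,2]>0.078)&(C[...,2]<.098)
    n,l,st,ce=cv2.connectedComponentsWithStats(foam.astype(np.uint8),connectivity=8);i=1+st[1:,4].argmax()
    cs,_=cv2.findContours((l==i).astype(np.uint8),cv2.RETR_CCOMP,cv2.CHAIN_APPROX_NONE)
    z=np.median(C[l==i][:,2])
    # outer boundary of foam by rays on the foam-top plane (4x upsampled)
    g=cv2.resize(p,None,fx=6,fy=6,interpolation=cv2.INTER_CUBIC).max(-1)
    W=cv2.resize((cv2.dilate((l==i).astype(np.uint8),np.ones((3,3)))),None,fx=6,fy=6,interpolation=cv2.INTER_NEAREST)
    m=((g<85)&(W>0)).astype(np.uint8)
    cs,h=cv2.findContours(m,cv2.RETR_CCOMP,cv2.CHAIN_APPROX_NONE)
    k=max(range(len(cs)),key=lambda j:cv2.contourArea(cs[j]));c=cs[k]
    P=onplane(tag,(c[:,0]+.5)/6-.5,.086)[:,:2].astype(np.float32)
    r=cv2.minAreaRect(P);print(tag,'foam z',z.round(4),'outer',np.round(r[0],4),np.round(r[1],4),round(r[2],2),'S',toS(np.r_[r[0],.086]).round(4))
    hs=[j for j in range(len(cs)) if h[0][j][3]==k]
    if hs:
        j=max(hs,key=lambda j:cv2.contourArea(cs[j]));c=cs[j]
        P=onplane(tag,(c[:,0]+.5)/6-.5,.070)[:,:2].astype(np.float32)
        r=cv2.minAreaRect(P);print('   hole@.070',np.round(r[0],4),np.round(r[1],4),round(r[2],2))
TB=(115,200,190,300);SB=(140,215,340,445)
E
python3 - <<'E'
from pk import *
o=get_obs();print(o['grip_width'],np.round(o['position'],4))
snap('top','t17');snap('scene','s17');snap('wrist','w17')
pocket('t17',TB);pocket('s17',SB)
p,r=pose();print('tool y yaw',np.degrees(np.arctan2(*r.as_matrix()[[1,0],1])), r.as_matrix().round(3).tolist())
for n in('t17','s17'):
    im=cam(n)[0];b=TB if n[0]=='t' else SB;cv2.imwrite(f'pics/{n}z.png',cv2.resize(im[b[0]-10:b[1]+60,b[2]-10:b[3]+10,::-1],None,fx=4,fy=4,interpolation=cv2.INTER_CUBIC))
E
python3 tilt.py t17 s17
```

```text
0.035642789047105244 [ 0.6115 -0.1542  0.106 ]
t17 foam z 0.0865 outer [0.62   0.1378] [0.1306 0.0871] 77.39 S [ 0.0089 -0.0131  0.086 ]
   hole@.070 [0.6239 0.1402] [0.1049 0.0407] 77.33
s17 foam z 0.0852 outer [0.6247 0.1374] [0.1419 0.0951] 77.7 S [ 0.0136 -0.0125  0.086 ]
   hole@.070 [0.6202 0.1455] [0.1018 0.0371] 76.92
tool y yaw -15.617639040477012 [[-0.025, 0.963, -0.269], [0.012, -0.269, -0.963], [-1.0, -0.027, -0.005]]
t17 n [-4.0e-04 -3.2e-03  1.0e+00] nx,ny 0.0003 -0.0032 knobL 0.028 knobR -0.022 1042 [0.6248 0.149  0.0866]
s17 n [0.0012 0.     1.    ] nx,ny 0.0012 0.0003 knobL 0.01 knobR 0.014 902 [0.6257 0.1389 0.0854]
```

View pics/t17z.png

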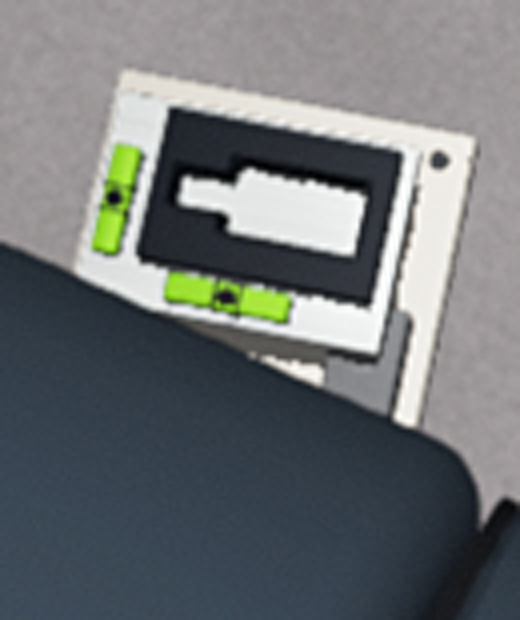

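View pics/w17.png

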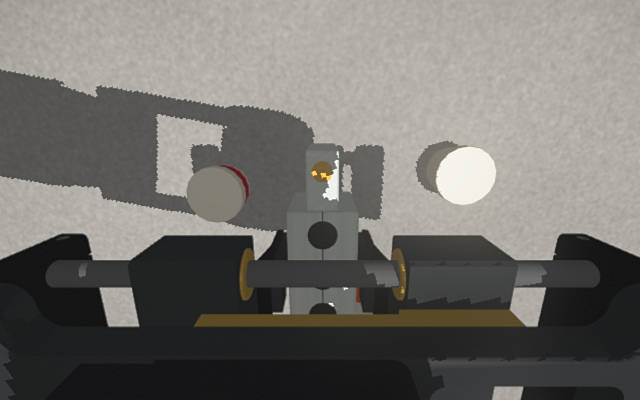

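Both vial balls are centred in the top view: (115,197) midway between 145 and 252, and (228,297) at its vial's middle. Next I'll carry the mould to a spot just short of the platform for a close wrist look at the pocket.

Run:
```python
from kin import *
yaw=np.degrees(np.arctan2(ex[1],ex[0]));print(yaw)
D=down(yaw);T=S(.010,-.14,.17);print(T,iks(T,D));show(T,D)
```

```text
-12.375296729791645
[0.593865 0.013619 0.17    ] [array([-0.17,  0.52,  1.54,  0.  ,  1.08,  0.05])]
t 19.93 dist mm [-14.2 166.4  68.9] tool mm [ -66.6  -60.4 -156.7] rot [-3.2 -0.3  1.6] min rows 5
[[-1.33, -1.21, -3.13, -0.11, -0.01, 0.05], [-1.34, -1.16, -3.15, -0.11, -0.01, 0.05], [-1.35, -1.12, -3.16, -0.11, -0.01, 0.05], [-1.36, -1.08, -3.17, -0.11, -0.01, 0.05], [-1.37, -1.04, -3.18, -0.11, -0.01, 0.05]]
```

Emit:
send_rows([
  [[-1.3, -0.9, -2.2, -0.1, 0, 0.1], [-1.3, -0.9, -2.4, -0.1, 0, 0.1], [-1.3, -0.9, -2.4, -0.1, 0, 0], [-1.0, -0.9, -2.4, -0.1, 0, 0], [-1.0, -0.9, -2.4, -0.1, 0, 0], [-0.7, -0.9, -2.2, 0, 0, 0], [0, 0, 0, 0, 0, 0]],
])

```text
time: 20.52
position: [0.5788, 0.0017, 0.1535]
tool_rot: [-0.546, -0.453, 0.559, -0.428]
ft_force: [-0.7, -0.4, -4.7]
grip_width: 0.0358
```

Run:
```python
from kin import *
from look import snap
yaw=-12.375
D=down(yaw);T=S(.010,-.14,.17);show(T,D);snap('wrist','w18')
p,d,K,TT=cam('w18');cv2.imwrite('pics/w18z.png',cv2.resize(p[0:240,180:460,::-1],None,fx=2.5,fy=2.5,interpolation=cv2.INTER_CUBIC))
```

```text
t 20.52 dist mm [15.  12.  16.5] tool mm [-16.9  11.3 -15.1] rot [-0.5 -0.4  2.2] min rows 1
[[-1.69, 1.13, -1.51, -0.08, -0.07, 0.37]]
```

View pics/w18z.png

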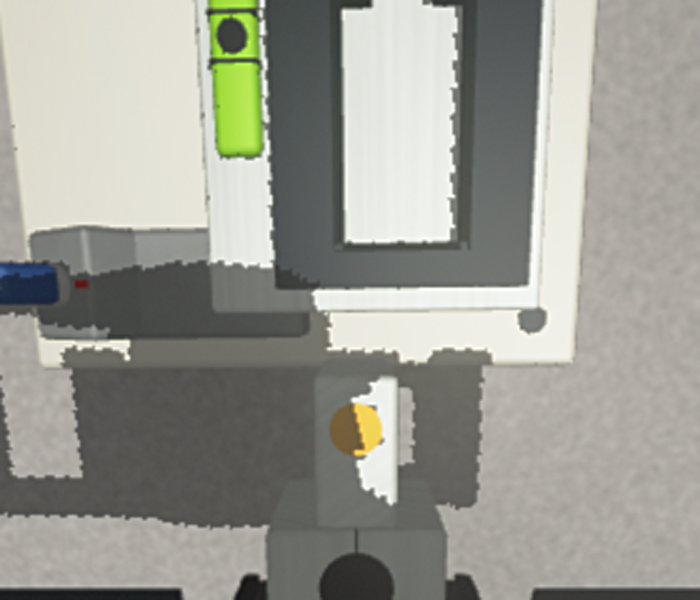

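The pocket edges are sharp in this view (pocket body at roughly x 342–458, bottom edge y 243 in the zoom). I'll move up and over to see all of it.

Run:
```python
from kin import *
D=down(-12.375);T=S(.010,-.112,.20);show(T,D,3)
```

```text
t 20.57 dist mm [21.  41.3 47.4] tool mm [-47.6   9.4 -45.2] rot [-0.5 -0.3  2.2] min rows 2
[[-1.59, 0.31, -1.51, -0.03, -0.02, 0.12], [-1.58, 0.34, -1.5, -0.03, -0.02, 0.12], [-1.58, 0.36, -1.5, -0.03, -0.02, 0.12]]
```

Emit:
send_rows([
  [[-1.6, 0.4, -1.5, 0, 0, 0.2], [-1.6, 0.4, -1.5, 0, 0, 0.2], [-1.6, 0.4, -1.5, -0.1, 0, 0.1], [0, 0, 0, 0, 0, 0], [0, 0, 0, 0, 0, 0]],
])

```text
time: 20.98
position: [0.596, 0.0394, 0.1905]
tool_rot: [-0.549, -0.445, 0.552, -0.442]
ft_force: [-0.6, 0.4, -5.5]
grip_width: 0.0354
```

Run:
```python
from kin import *
from look import snap
D=down(-12.375);T=S(.010,-.112,.20);show(T,D);snap('wrist','w19')
p,d,K,TT=cam('w19');cv2.imwrite('pics/w19z.png',cv2.resize(p[0:240,180:460,::-1],None,fx=2.5,fy=2.5,interpolation=cv2.INTER_CUBIC))
```

```text
t 20.98 dist mm [3.8 1.5 9.5] tool mm [-9.5  3.4 -2.3] rot [ 0.1 -0.   0.3] min rows 1
[[-0.95, 0.34, -0.23, 0.01, -0.0, 0.06]]
```

View pics/w19z.png

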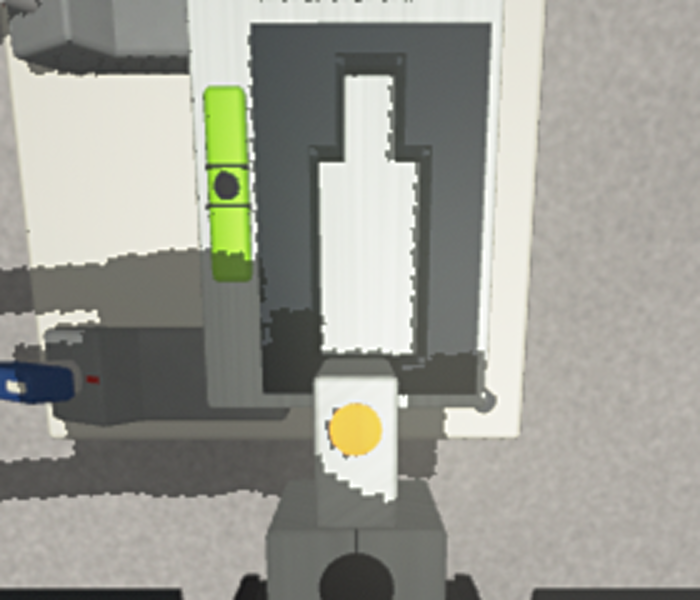

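```bash
cat > pw.py <<'E'
from kin import *
def pk(tag):
    p,d,K,T=cam(tag)
    f=6;P6=cv2.resize(p[0:170,200:420],None,fx=f,fy=f,interpolation=cv2.INTER_CUBIC);g=P6.min(-1)
    C=cloud(tag)[0:170,200:420];z6=cv2.resize(C[...,2],None,fx=f,fy=f,interpolation=cv2.INTER_LINEAR)
    print('foam z',np.median(C[...,2][(C[...,2]>.08)&(C[...,2]<.095)&(p[0:170,200:420].max(-1)<110)]).round(4),'floor z',np.median(C[...,2][(C[...,2]>.062)&(C[...,2]<.078)&(p[0:170,200:420].min(-1)>150)]).round(4))
    m=((g>140)&(z6<.078)&(z6>.06)).astype(np.uint8)
    n,l,st,ce=cv2.connectedComponentsWithStats(m)
    # component nearest pocket
    tgt=proj(tag,S(.010,-.022,.07))[0];cx=[(l[int((tgt[1]+dv)*f),int((tgt[0]-200+du)*f)]) for du in(-3,0,3) for dv in(-3,0,3)]
    i=max(set(cx),key=cx.count);cs,_=cv2.findContours((l==i).astype(np.uint8),cv2.RETR_EXTERNAL,cv2.CHAIN_APPROX_NONE)
    c=max(cs,key=cv2.contourArea)[:,0];q=toS(onplane(tag,np.c_[(c[:,0]+.5)/f-.5+200,(c[:,1]+.5)/f-.5],.070))*1000
    print('cam',toS(T[:3,3]).round(3))
    def ed(a,lo,hi,b,side):
        s=q[(q[:,a]>lo)&(q[:,a]<hi)]; v=s[:,b]; mid=10 if b==0 else -10
        v=v[v<mid] if side<0 else v[v>mid]; return np.median(v).round(1)
    for lo,hi in((-55,-40),(-40,-25),(-25,-10),(-10,5)): print('body x',lo,ed(1,lo,hi,0,-1),ed(1,lo,hi,0,1))
    for lo,hi in((14,24),(24,34)): print('tongue x',lo,ed(1,lo,hi,0,-1),ed(1,lo,hi,0,1))
    for lo,hi in((4,8),(8,12),(12,16)): print('end y',lo,ed(0,lo,hi,1,-1),ed(0,lo,hi,1,1))
    for lo,hi in((-7,-2),(22,27)): print('shoulder y',lo,ed(0,lo,hi,1,1))
    return q
if __name__=='__main__':
    import sys
    pk(sys.argv[1])
E
python3 pw.py w19
```

```text
foam z 0.0862 floor z 0.0703
cam [ 0.008 -0.042  0.379]
body x -55 -8.3 29.0
body x -40 -8.5 28.8
body x -25 -8.4 28.6
body x -10 -8.5 29.1
tongue x 14 1.5 18.9
tongue x 24 1.4 18.9
end y 4 -60.4 41.0
end y 8 -61.1 41.1
end y 12 -60.6 41.1
shoulder y -7 11.1
shoulder y 22 11.1
```

```bash
cat > inhand.py <<'E'
from kin import *
def tp(tag,uv,xp): # pixel -> tool plane x=xp (mm)
    p,d,K,T=cam(tag);c=pickle.load(open(f'pics/{tag}.pkl','rb'))[3]['T_tool_cam']
    uv=np.atleast_2d(uv);r=np.c_[(uv[:,0]-K[0,2])/K[0,0],(uv[:,1]-K[1,2])/K[1,1],np.ones(len(uv))]@c[:3,:3].T;o=c[:3,3]
    return (o+r*((xp/1000-o[0])/r[:,0])[:,None])*1000
def dot(tag,vmax=235):
    p=cam(tag)[0];hsv=cv2.cvtColor(p,cv2.COLOR_RGB2HSV);m=((hsv[...,0]>10)&(hsv[...,0]<30)&(hsv[...,1]>110)&(hsv[...,2]>60)).astype(np.uint8);m[vmax:]=0;m[:,:250]=0;m[:,400:]=0;m[:120]=0
    cs,_=cv2.findContours(m,cv2.RETR_EXTERNAL,cv2.CHAIN_APPROX_NONE);c=max(cs,key=cv2.contourArea);(u,v),r=cv2.minEnclosingCircle(c);return (u,v),r
def edges(tag,rows,f=6):
    p=cam(tag)[0];out=[]
    return p
if __name__=='__main__':
    import sys
    for t in sys.argv[1:]:
        (u,v),r=dot(t);o=pickle.load(open(f'pics/{t}.pkl','rb'))[0]
        d=cam(t)[1];dd=np.median(d[int(v)-2:int(v)+3,int(u)-2:int(u)+3])
        K=cam(t)[2];c=pickle.load(open(f'pics/{t}.pkl','rb'))[3]['T_tool_cam']
        P=c[:3,:3]@np.array([(u-K[0,2])/K[0,0]*dd,(v-K[1,2])/K[1,1]*dd,dd])+c[:3,3]
        print(t,'px',round(u,1),round(v,1),round(r,1),'depth pt tool',(P*1000).round(1),'plane -51.9',tp(t,(u,v),-51.9)[0].round(1))
E
python3 inhand.py w16 w17 w18 w19
python3 - <<'E'
from inhand import *
p,d,K,T=cam('w19');c=pickle.load(open('pics/w19.pkl','rb'))[3]['T_tool_cam']
v,u=np.mgrid[:400,:640];P=np.stack([(u-K[0,2])/K[0,0]*d,(v-K[1,2])/K[1,1]*d,d],-1)@c[:3,:3].T+c[:3,3];P*=1000
m=(abs(P[...,0]+52)<4)&(abs(P[...,1])<25)&(v<235)&(v>140)
q=P[m];print('top x',np.median(q[:,0]),len(q))
A=np.c_[q[:,1:],np.ones(len(q))];s=np.linalg.lstsq(A,q[:,0],rcond=None)[0];print('plane slopes dx/dy,dx/dz deg',np.degrees(s[:2]).round(2),s[2])
for z in range(-66,-14,4):
    s=q[abs(q[:,2]-z)<2]
    if len(s)>3: print(z,s[:,1].min().round(1),s[:,1].max().round(1),((s[:,1].min()+s[:,1].max())/2).round(2),len(s))
print(q[:,2].min())
E
```

```text
w16 px 321.6 171.2 10.4 depth pt tool [-53.1   0.2 -50. ] plane -51.9 [-51.9   0.2 -49.8]
w17 px 321.5 171.5 10.1 depth pt tool [-53.    0.1 -49.9] plane -51.9 [-51.9   0.1 -49.7]
w18 px 322.3 171.4 10.4 depth pt tool [-52.7   0.5 -49.8] plane -51.9 [-51.9   0.5 -49.7]
w19 px 321.7 171.2 10.5 depth pt tool [-52.6   0.2 -49.9] plane -51.9 [-51.9   0.2 -49.8]
top x -52.216900459452184 3809
plane slopes dx/dy,dx/dz deg [ 0.05 -0.02] -52.17822278014571
-58 -7.6 8.4 0.36 306
-54 -7.6 8.4 0.38 296
-50 -7.2 7.9 0.36 282
-46 -7.3 8.0 0.36 269
-42 -7.4 8.1 0.37 268
-38 -7.4 8.1 0.33 266
-34 -7.6 8.2 0.31 265
-30 -17.4 18.1 0.36 493
-26 -17.6 18.2 0.29 562
-22 -17.1 18.3 0.61 538
-18 -17.2 18.5 0.63 264
-59.92097032269486
```

The mould sits straight in the hand, offset +0.35 mm in y, with no tilt. The pocket in the same wrist frame is at stand (10.2, −19.8) mm. Moving to hover above it.

```bash
cat > tg.py <<'E'
from kin import *
D=down(-12.375)
def go(z,n=None): show(S(.00985,-.0197,z),D,n); o=get_obs();print('F',np.round(o['ft_force'],1),'M',np.round(o['moment'],2),'w',round(o['grip_width'],4),'z',round(o['position'][2],4))
if __name__=='__main__':
    import sys
    go(float(sys.argv[1]))
E
python3 tg.py .12
```

```text
t 21.03 dist mm [ 23.2  91.7 -70.5] tool mm [ 70.6   3.4 -94.5] rot [ 0.  -0.1  0.3] min rows 4
[[1.76, 0.09, -2.36, 0.0, -0.0, 0.01], [1.76, 0.08, -2.36, 0.0, -0.0, 0.01], [1.76, 0.08, -2.36, 0.0, -0.0, 0.01], [1.76, 0.08, -2.36, 0.0, -0.0, 0.01]]
F [-0.4  0.1 -5.4] M [-0.1   0.05  0.03] w 0.036 z 0.1905
```

Emit:
send_rows([
  [[0.5, 0.1, -1.6, 0, 0, 0], [1.0, 0.1, -2.0, 0, 0, 0], [1.2, 0.1, -2.0, 0, 0, 0], [1.4, 0.1, -1.8, 0, 0, 0], [1.4, 0, -1.2, 0, 0, 0], [1.0, 0, -0.6, 0, 0, 0], [0, 0, 0, 0, 0, 0], [0, 0, 0, 0, 0, 0]],
])

```text
time: 21.7
position: [0.6139, 0.12, 0.1097]
tool_rot: [-0.545, -0.445, 0.562, -0.435]
ft_force: [0.8, -0.1, -4.3]
grip_width: 0.0362
```

```bash
python3 tg.py .11
```

```text
t 21.7 dist mm [ 5.6 11.1  0.3] tool mm [ -0.5   2.9 -12.1] rot [-0.6  0.5  1.5] min rows 1
[[-0.05, 0.29, -1.21, -0.11, 0.09, 0.25]]
F [ 0.8 -0.1 -4.3] M [-0.16 -0.01  0.01] w 0.0362 z 0.1097
```

Emit:
send_rows([
  [[0, 0.1, -0.6, -0.1, 0, 0.1], [0, 0.2, -0.6, 0, 0.1, 0.1], [0, 0, 0, 0, 0, 0], [0, 0, 0, 0, 0, 0]],
])

```text
time: 22.03
position: [0.6202, 0.1284, 0.1102]
tool_rot: [-0.551, -0.443, 0.552, -0.441]
ft_force: [-0.4, 0.5, -4.1]
grip_width: 0.0357
```

```bash
python3 tg.py .11
```

```text
t 22.03 dist mm [-0.7  2.7 -0.2] tool mm [ 0.2 -1.3 -2.5] rot [-0.2 -0.1  0.2] min rows 1
[[0.02, -0.13, -0.25, -0.03, -0.01, 0.03]]
F [-0.4  0.5 -4.1] M [-0.12  0.05 -0.  ] w 0.0357 z 0.1102
```

Emit:
send_rows([
  [[0, -0.1, -0.25, 0, 0, 0], [0, 0, 0, 0, 0, 0], [0, 0, 0, 0, 0, 0]],
])

```text
time: 22.28
position: [0.6209, 0.1306, 0.1124]
tool_rot: [0.553, 0.442, -0.551, 0.442]
ft_force: [0.8, -0.2, -4.4]
grip_width: 0.036
```

```bash
python3 tg.py .11
python3 - <<'E'
from look import *
snap('wrist','w20')
E
python3 inhand.py w20
```

```text
t 22.28 dist mm [-1.4  0.5 -2.4] tool mm [ 2.4 -1.5 -0.2] rot [-0.2 -0.1 -0.1] min rows 1
[[0.24, -0.15, -0.02, -0.04, -0.02, -0.01]]
F [ 0.8 -0.2 -4.4] M [-0.15  0.03  0.03] w 0.036 z 0.1124
w20 px 321.5 171.5 10.5 depth pt tool [-52.8   0.1 -49.8] plane -51.9 [-51.9   0.1 -49.6]
```

View pics/w20.png

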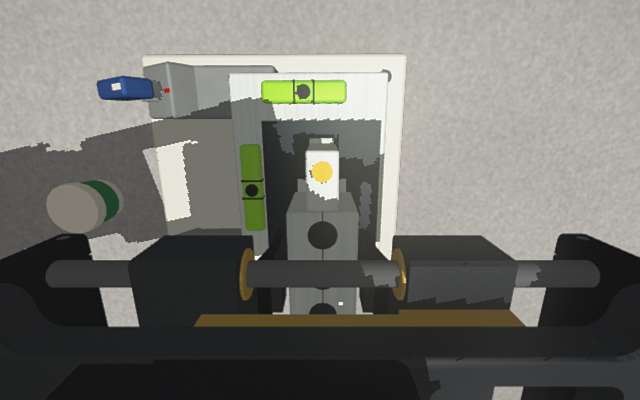

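The mould is over the pocket, and both balls sit between their lines: (303,91) between 293 and 314, (252,190) between 181 and 198. Descending in steps.

Emit:
send_rows([
  [[0.4, -0.15, 0, 0, 0, 0], [0.6, 0, 0, 0, 0, 0], [0.6, 0, 0, 0, 0, 0], [0.5, 0, 0, 0, 0, 0], [0, 0, 0, 0, 0, 0], [0, 0, 0, 0, 0, 0]],
])

```text
time: 22.83
position: [0.619, 0.131, 0.0889]
tool_rot: [0.552, 0.442, -0.551, 0.442]
ft_force: [0.8, 0.9, -4.5]
grip_width: 0.0356
```

```bash
python3 tg.py .085
```

```text
t 22.83 dist mm [ 0.5  0.2 -3.9] tool mm [ 3.9  0.5 -0.3] rot [-0.2 -0.1 -0. ] min rows 1
[[0.39, 0.05, -0.03, -0.04, -0.02, -0.0]]
F [ 0.8  0.9 -4.5] M [-0.13  0.13 -0.02] w 0.0356 z 0.0889
```

Emit:
send_rows([
  [[0.4, 0.05, 0, 0, 0, 0], [0.4, 0, 0, 0, 0, 0], [0.4, 0, 0, 0, 0, 0], [0, 0, 0, 0, 0, 0], [0, 0, 0, 0, 0, 0]],
])

```text
time: 23.25
position: [0.6196, 0.1308, 0.0751]
tool_rot: [0.552, 0.442, -0.551, 0.442]
ft_force: [0.7, 0.5, -4.0]
grip_width: 0.0358
```

```bash
python3 tg.py .0634
```

```text
t 23.25 dist mm [ -0.1   0.3 -11.7] tool mm [11.7 -0.2 -0.3] rot [-0.2 -0.1  0. ] min rows 1
[[1.17, -0.02, -0.03, -0.04, -0.01, 0.0]]
F [ 0.7  0.5 -4. ] M [-0.04  0.06  0.03] w 0.0358 z 0.0751
```

Emit:
send_rows([
  [[0.4, 0, 0, 0, 0, 0], [0.4, 0, 0, 0, 0, 0], [0, 0, 0, 0, 0, 0], [0, 0, 0, 0, 0, 0]],
])

```text
time: 23.58
position: [0.62, 0.1309, 0.0665]
tool_rot: [0.552, 0.442, -0.551, 0.442]
ft_force: [-0.1, 0.4, -4.7]
grip_width: 0.0359
```

```bash
python3 tg.py .0634
```

```text
t 23.58 dist mm [-0.5  0.3 -3.1] tool mm [ 3.1 -0.5 -0.1] rot [-0.2 -0.1 -0. ] min rows 1
[[0.31, -0.05, -0.01, -0.04, -0.02, -0.01]]
F [-0.1  0.4 -4.7] M [-0.12  0.05 -0.06] w 0.0359 z 0.0665
```

Emit:
send_rows([
  [[0.3, 0, 0, 0, 0, 0], [0.2, 0, 0, 0, 0, 0], [0, 0, 0, 0, 0, 0]],
])

```text
time: 23.83
position: [0.6206, 0.1309, 0.0633]
tool_rot: [0.553, 0.442, -0.551, 0.442]
ft_force: [-0.3, 0.6, -4.9]
grip_width: 0.0358
```

```bash
python3 tg.py .0634;python3 - <<'E'
from look import *
snap('wrist','w21');snap('top','t21');snap('scene','s21')
E
python3 inhand.py w21;python3 tilt.py t21 s21
```

```text
t 23.83 dist mm [-1.1  0.2  0.1] tool mm [-0.1 -1.2  0. ] rot [-0.2 -0.1 -0.1] min rows 1
[[-0.01, -0.12, 0.0, -0.04, -0.02, -0.02]]
F [-0.3  0.6 -4.9] M [-0.12  0.1   0.04] w 0.0358 z 0.0633
w21 px 321.6 171.2 10.4 depth pt tool [-52.7   0.2 -49.9] plane -51.9 [-51.9   0.2 -49.8]
t21 n [-0.0032 -0.0111  0.9999] nx,ny -0.0008 -0.0115 knobL 0.084 knobR -0.099 392 [0.6122 0.0896 0.0866]
s21 n [-0.0093 -0.0172  0.9998] nx,ny -0.0054 -0.0188 knobL 0.093 knobR -0.204 366 [0.6254 0.0985 0.0854]
```

View pics/w21.png

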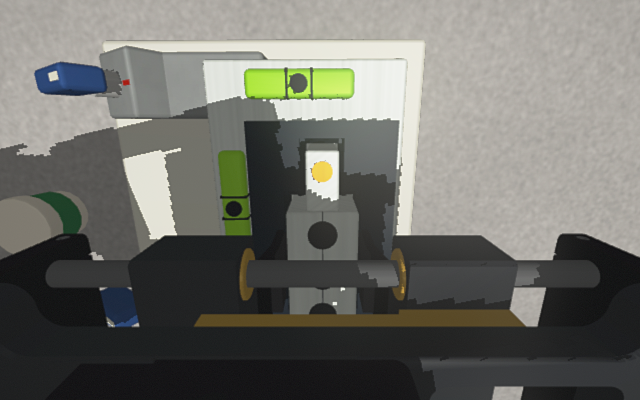

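Emit:
send_rows([
  [[0.2, -0.1, 0, 0, 0, 0], [0.2, 0, 0, 0, 0, 0], [0, 0, 0, 0, 0, 0]],
])

```text
time: 24.23
position: [0.6209, 0.1309, 0.0636]
tool_rot: [0.554, 0.441, -0.55, 0.443]
ft_force: [0.3, -0.6, -5.2]
grip_width: 0.0357
```

```bash
python3 tg.py .0634
```

```text
t 24.23 dist mm [-1.4  0.2 -0.2] tool mm [ 0.2 -1.5  0.1] rot [-0.2 -0.1 -0.3] min rows 1
[[0.02, -0.15, 0.01, -0.03, -0.02, -0.05]]
F [ 0.3 -0.6 -5.2] M [-0.07  0.1  -0.03] w 0.0357 z 0.0636
```

Emit:
send_rows([
  [[0, 0, 0, 0, 0, 0], [0, 0, 0, 0, 0, 0], [0, 0, 0, 0, 0, 0], [0, 0, 0, 0, 0, 0]],
], gripper=0.4)

```text
time: 24.57
position: [0.6239, 0.1311, 0.0656]
tool_rot: [0.556, 0.44, -0.548, 0.445]
ft_force: [-0.6, -0.4, 0.6]
grip_width: 0.0503
```

```bash
python3 tg.py .0634;python3 - <<'E'
from look import *
snap('wrist','w22')
E
python3 inhand.py w22
```

```text
t 24.57 dist mm [-4.4  0.1 -2.2] tool mm [ 2.1 -4.3  0.9] rot [-0.2 -0.2 -0.7] min rows 1
[[0.21, -0.43, 0.09, -0.03, -0.04, -0.11]]
F [-0.6 -0.4  0.6] M [-0.08  0.05 -0.04] w 0.0503 z 0.0656
w22 px 316.9 171.7 10.4 depth pt tool [-50.3  -2.1 -49.3] plane -51.9 [-51.9  -2.  -49.5]
```

View pics/w22.png

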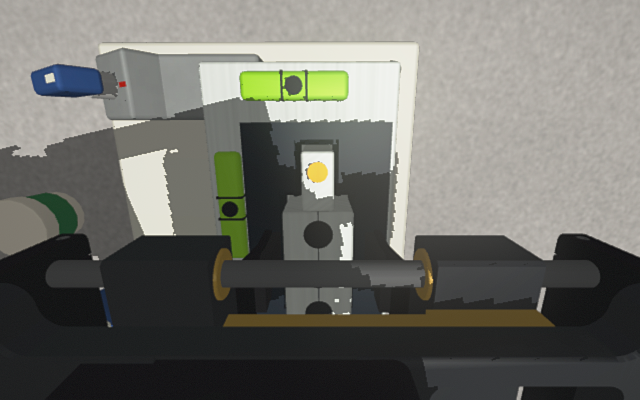

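Emit:
send_rows([
  [[-0.5, -0.2, 0, 0, 0, 0], [-1.0, 0, 0, 0, 0, 0], [-2.0, 0, 0, 0, 0, 0], [-2.0, 0, 0, 0, 0, 0], [-1.5, 0, 0, 0, 0, 0], [0, 0, 0, 0, 0, 0]],
])

```text
time: 25.12
position: [0.6205, 0.1315, 0.1398]
tool_rot: [0.555, 0.44, -0.548, 0.444]
ft_force: [1.2, 0.2, 0.9]
grip_width: 0.0524
```

```bash
cat > mz.py <<'E'
from kin import *
import sys
def topfit(tag):
    C=cloud(tag);p=cam(tag)[0];X=toS(C.reshape(-1,3)).reshape(C.shape)*1000
    m=(X[...,2]>106)&(X[...,2]<124)&(X[...,0]>-20)&(X[...,0]<40)&(X[...,1]>-80)&(X[...,1]<55)
    if tag[0]=='w': m[235:]=0
    q=X[m]
    for _ in range(4):
        A=np.c_[q[:,:2],np.ones(len(q))];s=np.linalg.lstsq(A,q[:,2],rcond=None)[0];r=abs(A@s-q[:,2]);q=q[r<max(1.0,np.median(r)*2.5)]
    print(tag,'mould top z mean',np.median(q[:,2]).round(2),'slope deg x,y',np.degrees(s[:2]).round(2),len(q),'extent x',q[:,0].min().round(1),q[:,0].max().round(1),'y',q[:,1].min().round(1),q[:,1].max().round(1))
    f=(X[...,2]>80)&(X[...,2]<92)&(X[...,0]>-28)&(X[...,0]<48)&(X[...,1]>-75)&(X[...,1]<48)&(p.max(-1)<110)
    if tag[0]=='w': f[235:]=0
    q=X[f]
    for _ in range(4):
        A=np.c_[q[:,:2],np.ones(len(q))];s=np.linalg.lstsq(A,q[:,2],rcond=None)[0];r=abs(A@s-q[:,2]);q=q[r<max(1.0,np.median(r)*2.5)]
    print('   foam z',np.median(q[:,2]).round(2),'slope deg',np.degrees(s[:2]).round(2),len(q))
for t in sys.argv[1:]: topfit(t)
E
python3 - <<'E'
from look import *
snap('wrist','w23');snap('top','t23');snap('scene','s23')
E
python3 mz.py w23 t23 s23; python3 tg.py .0634
```

```text
w23 mould top z mean 115.19 slope deg x,y [0.18 0.03] 2879 extent x -6.1 29.8 y -31.7 39.8
   foam z 86.21 slope deg [-0.03  0.13] 3938
t23 mould top z mean 115.62 slope deg x,y [0.68 1.14] 297 extent x -5.4 30.6 y -60.8 -7.4
   foam z 86.84 slope deg [0.25 0.1 ] 411
s23 mould top z mean 114.34 slope deg x,y [-0.61  0.22] 323 extent x -5.1 33.0 y -61.4 36.5
   foam z 85.77 slope deg [-0.44  0.19] 455
t 25.27 dist mm [  1.8  -0.2 -72.4] tool mm [72.4  1.5 -0.1] rot [-0.2 -0.1 -0.2] min rows 2
[[3.62, 0.08, -0.0, -0.02, -0.01, -0.02], [3.62, 0.08, -0.01, -0.02, -0.01, -0.02]]
F [-0.5 -0.6 -0. ] M [-0.09  0.05  0.03] w 0.0525 z 0.1358
```

View pics/w23.png

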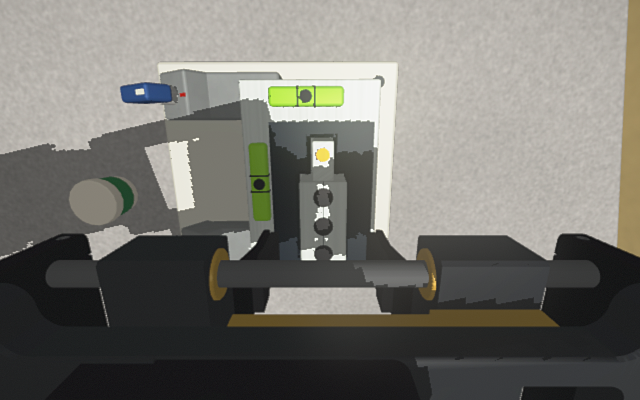

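Mould top minus foam is 29.0 mm, which is exactly home (45 − 16), and it is upright. I'll retreat upwards and aside for a final check.

Emit:
send_rows([
  [[-2.5, 0, 0, 0, 0, 0], [-3.0, 0, 0.5, 0, 0, 0], [-3.0, 0, 1.5, 0, 0, 0], [-1.5, 0, 2.5, 0, 0, 0], [0, 0, 3.0, 0, 0, 0], [0, 0, 3.0, 0, 0, 0], [0, 0, 3.0, 0, 0, 0], [0, 0, 3.0, 0, 0, 0]],
])

```text
time: 25.93
position: [0.575, -0.0289, 0.2282]
tool_rot: [-0.545, -0.45, 0.554, -0.44]
ft_force: [0.2, -0.2, -0.1]
grip_width: 0.0521
```

Emit:
send_rows([
  [[0, -1.0, 3.0, 0, 0, 0], [0, -2.0, 3.0, 0, 0, 0], [0, -2.0, 2.0, 0, 0, 0], [0, -2.0, 1.0, 0, 0, 0], [0, 0, 0, 0, 0, 0], [0, 0, 0, 0, 0, 0]],
])

```text
time: 26.43
position: [0.479, -0.1108, 0.2215]
tool_rot: [-0.544, -0.452, 0.558, -0.434]
ft_force: [0.7, -0.1, 0.7]
grip_width: 0.0521
```

```bash
python3 - <<'E'
from look import *
import cv2
o,_,_=snap('top','t24');snap('scene','s24');print(o['time'],o['position'])
p=cv2.imread('pics/t24.png');cv2.imwrite('pics/t24z.png',cv2.resize(p[60:270,170:470],None,fx=2.6,fy=2.6,interpolation=cv2.INTER_CUBIC))
p=cv2.imread('pics/s24.png');cv2.imwrite('pics/s24z.png',cv2.resize(p[110:330,230:470],None,fx=2.7,fy=2.7,interpolation=cv2.INTER_CUBIC))
E
python3 mz.py t24 s24
python3 - <<'E'
from geo import *
C=cloud('t24')
for n,uv in dict(jar=(234,261),potw=(378,112),potr=(364,205),tub=(434,161)).items():
    print(n,C[uv[1]-2:uv[1]+3,uv[0]-2:uv[0]+3].reshape(-1,3).mean(0).round(4))
E
```

```text
26.4333 [ 0.47899269 -0.11075335  0.22153233]
t24 mould top z mean 115.66 slope deg x,y [0.48 0.02] 610 extent x -5.4 30.7 y -61.0 38.5
   foam z 86.73 slope deg [-0.07  0.34] 873
s24 mould top z mean 114.6 slope deg x,y [-0.26 -0.5 ] 398 extent x -5.9 32.2 y -61.2 42.6
   foam z 85.44 slope deg [-0.41  0.07] 495
jar [0.3954 0.1663 0.0758]
potw [ 0.7304 -0.159   0.0389]
potr [ 0.4577 -0.0452  0.6262]
tub [ 0.4941 -0.105   0.5912]
```

View pics/t24z.png

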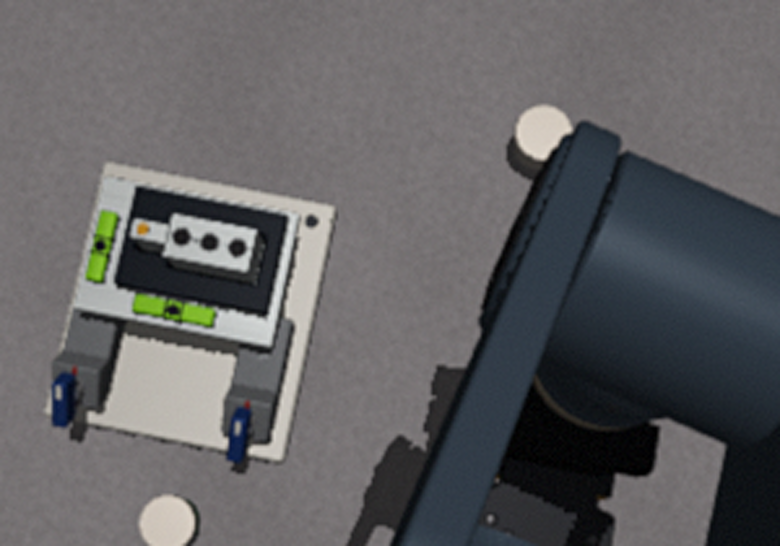

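View pics/s24z.png

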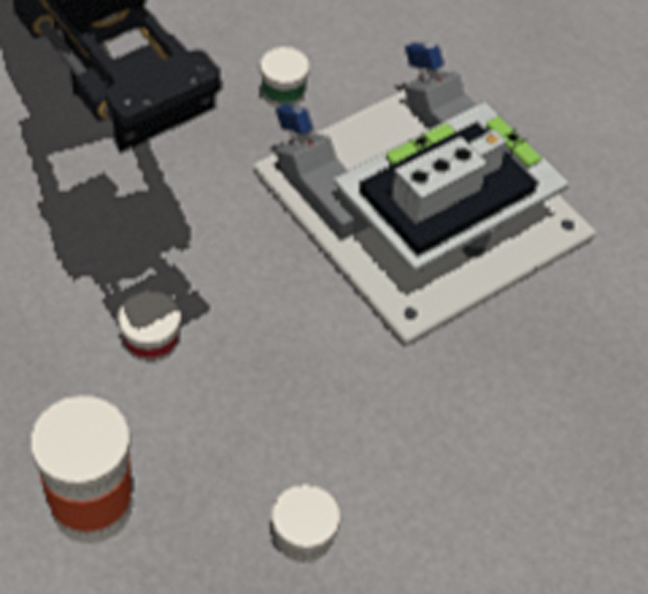

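Run:
```python
from geo import *
for t in('t0','t24'):
    C=cloud(t);p=cam(t)[0];sub=np.zeros(p.shape[:2],bool);sub[245:280,215:255]=1
    m=sub&(C[...,2]>.03)&(C[...,2]<.055);print(t,m.sum(),C[m].mean(0).round(4),C[261,230:240,2].round(3))
# jar/pots/tub in scene, before vs after
for n,(u,v) in dict(jar=(335,135),potr=(285,228),potw=(343,300),tub=(259,268)).items():
    for t in('s0','s24'):
        C=cloud(t)[v-14:v+14,u-16:u+16].reshape(-1,3);q=C[C[:,2]>.6*C[:,2].max()*0+ (.033 if n!='tub' else .1)];q=q[q[:,2]<.2];print(n,t,q.mean(0).round(4),len(q))
```

```text
t0 379 [0.3955 0.1729 0.0424] [0.043 0.041 0.042 0.044 0.046 0.046 0.043 0.043 0.044 0.043]
t24 377 [0.3954 0.1729 0.0424] [0.041 0.042 0.042 0.042 0.041 0.043 0.044 0.042 0.042 0.043]
jar s0 [0.4003 0.1714 0.042 ] 224
jar s24 [0.3983 0.1731 0.0409] 215
potr s0 [ 0.5195 -0.1195  0.0376] 352
potr s24 [ 0.5192 -0.1193  0.0376] 349
potw s0 [ 0.7365 -0.161   0.0376] 465
potw s24 [ 0.7365 -0.1612  0.0376] 466
tub s0 [ 0.5954 -0.2561  0.1097] 711
tub s24 [ 0.5954 -0.2561  0.1098] 713
```

```bash
python3 -c "
from rig import *
print(hand_in())"
```

```text
the job is handed in; nothing more can be done
None
```

The platform is level, the mould is home in its foam pocket and released, and the job was handed in at about 26.5 s of the 67 s limit. I turned the left knob clockwise by about 71° and the right knob anticlockwise by about 11°, then placed the mould.

**Last checks**
- **Level:** both vial balls sat midway between their lines. The foam plane read within about 0.15° in the last wrist view and within about 0.4° in the top and scene views, where part of the foam was hidden.
- **Mould:** in the wrist view its top stood 29.0 mm above the foam, which is exactly home, and it was upright to 0.2°. The top and scene views read 28.9 and 29.2 mm, with slopes of up to 0.5°.
- **Pressing:** I pushed the mould down while holding it until it stopped. I made no separate press on its top after letting go.
- **Bystanders:** the tub and both pots read within 0.5 mm of where they started. The jar was unchanged in the top view; the noisier scene view put it about 2.5 mm off.

**What disagreed**
- **Fingertips:** they ended about 25 mm short of the stated tool point. My first grip on the left knob and my first grip on the mould therefore closed on nothing. I measured the offset, regripped the mould deeper and nothing was disturbed.
- **Knobs:** I turned both with a shallow grip before I knew this, but the tilt readings confirmed both angles.
- **Pocket:** the wrist camera put it about 2 mm from where the fixed cameras did, so I used the wrist camera for both the pocket and the mould.

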